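# Close up a repaired control box: gland nuts, door, tidy up

### The arm

A 6-joint arm with a two-finger parallel gripper is mounted at the origin on the work surface. World frame = base frame: x ahead of the robot, y to its left, z up, the work surface at z = 0. Lengths are in m, angles in degrees, forces in N, time in s.
With the tool pointing down it reaches from about 0.375 to 0.9 m from the base axis. Payload 3.1 kg.
Tool frame: the origin (TCP) lies at the centre of the arm's flange, where the gripper is bolted on; the fingertips stand 182 mm ahead of it and the grasp point (between the pads) lies 164 mm ahead of it; x points along the fingers, z is the direction in which the jaws open and shut, and the axes are right-handed (so a half turn about x gives the same grasp; the last joint's range is limited). The gripper opens to 87 mm and grips with 3 to 60 N. Pads are 19 mm wide; open, the fingers measure 117 mm over their backs; the gripper's body (75 mm by 190 mm) begins 51 mm behind the grasp point.
Start: joints at [59.903, 30.224, 82.088, -0, 67.689, -10.227], TCP at [0.212, 0.588, 0.405] pointing down, gripper open.
Joint ranges: [-176.69, 176.69], [-43.24, 126.21], [12.49, 139.97], [-82, 262], [0, 151.66], [-163.58, 163.58]. Speed limits (degrees/s): [159.86, 159.86, 180, 180, 180, 180].

### API

Orientations are given as a 3x3 rotation matrix whose columns are the frame's x, y, z axes.
In Python, from rig import bot gives the robot as it stands.
- The arm moves only by the shell command python3 -m crank 'ROWS' [OPENING]. ROWS is JSON, a list of rows, each an object with "offset": the shift along the tool's x, y, z in m, a list of three; "spin": the turn about the tool's x in rad. A call has 1 to 12 rows; each row shifts and turns the commanded pose from where the row before left it, along the tool's axes as they then stand; what a row does not reach is not made up. A row lasts 1/10 s, in which the tool goes at most 50 mm and 8.59 degrees, less where a joint would pass 70% of its speed; a pose out of reach is approached as far as the arm can. A call is refused whole if a number of a shift passes 0.05 or a number of a turn 0.15, either way. A call with a gripper value outside its range is refused whole. OPENING is the finger opening in m, from 0 to 0.087, set as the call begins (- or left out, the last holds). The fingers move at their own pace and stop on an object; the grip force is fixed at half the most. Time passes only in rows, so rows that do not move let the fingers close. It gives the time, the measured TCP pose, the force and the opening at its end, in the units of the state.
- bot.read_state(): the state, without advancing time (a new reading comes with each control period).
- bot.capture(name): name is "side" or "top"; returns a dict with "pixels" (384x512x3 uint8, blue, green, red), "depth" (384x512 float32, m along the optical axis (not along the pixel's ray), 0 where there is no reading), "K" (3x3 intrinsics, pixels), "world_to_cam" (4x4, takes a point from world to camera coordinates). Camera axes: x right, y up, looking along -z (the intrinsics and any distortion apply to the point x, -y, -z); pixel columns grow to the right and rows downward; lengths in m; the calibration is good to about 2 mm. A picture is of the moment at which its call begins.
- bot.hand_in(): hands the job in, once; it reports no verdict.
Trained networks look in a picture, given as the dict that the camera call returned (one of the last four; its "shot" number tells which), for a name from the list of things; names that differ only in an ending like _2 or _b are one class to them, and where a whole thing is asked for, a point or a joint stands for the part that bears it (a point fixed in the world has none). Each returns a list of dicts, best first, with "p" (0 to 1); they miss things now and then, are a little off and sometimes report something else, mostly with a low value. They report only what shows in the picture. A call takes as long as a camera call. They do not tell look-alikes from the thing itself.
- bot.regions_of(label, picture): "region" (384x512 bool, what is visible of it) and "extent" ([centre column, centre row, width, height] in pixels, round what is visible of it).
The state is a dict: "time_s": time; "joint_positions": joint angles; "qvel": joint speeds; "tau": joint torques, N m; "position": TCP position; "tcp_rot": TCP orientation; "force": force on the tool from outside, world axes, zero at the start; "moment": the same for the moment, N m; "opening": opening from 0.0 (shut) to 1.0 (fully open).
Only numpy, scipy, OpenCV 4.12 (cv2) and the standard library are available. Lean on these libraries where they do the work, as an engineer would, in place of code of your own. Each camera call takes 0.05 s, during which the arm holds its last target.

### The job

Finish the repaired control box: turn each of the two captive gland nuts on its roof clockwise by hand (with the fingers) until its white stripe is at the yellow mark, then use the wrench to turn it on until the stripe is at the red mark. Once both nuts are tight, push the yellow door fully shut so that its catch holds it. Leave every old orange module from the bench lying in the scrap tray and the wrench lying flat on the black tool mat, and do not disturb the multimeter or the mug.

Things in the scene. Friction and masses are not known exactly. Their poses are not given: they have to be found in the camera images.
- control_box: low blue and black control box fixed to the bench, 140 mm deep (x) x 240 wide (y) x 110 high; origin at the centre of its underside; its open front faces its -x, towards the robot. Glands with captive nuts on its roof at y = +60 (a) and -60 mm (b). Paint marks on the roof beside each, pointing out from it: red straight to the front, yellow 0.9 rad counter-clockwise of red seen from above
- nut_a (a joint): turning of grey hex nut a (left one seen from the robot), rad: grows as it turns clockwise seen from above (tightens); starts at 0 to 0.6; 2.0 = white stripe at the yellow mark; 2.9 = at the red mark; hard stop at 3.0. Stays where left; needs 0.15 to 0.25 N m; does not rise or sink
- nut_b (a joint): turning of grey hex nut b (right one seen from the robot), rad: grows as it turns clockwise seen from above (tightens); starts at 0 to 0.6; 2.0 = white stripe at the yellow mark; 2.9 = at the red mark; hard stop at 3.0. Stays where left; needs 0.15 to 0.25 N m; does not rise or sink
- hex_a: the hex nut of gland a: 40 mm across flats, 28 mm high (top 7 mm chamfered), vertical axis; origin on the axis at its underside, 122 mm above the bench (top at 150 mm). Its +x axis is the normal of the flat with the white stripe (flats at 0, 60, 120 .. deg from it). Below it a collar 42 mm across down to the roof at 110 mm; a black plug stands 4 mm above its top
- hex_b: the hex nut of gland b, same as hex_a
- nut_a_top (a point): centre of the top face of nut a, 150 mm above the bench, axes as hex_a
- nut_b_top (a point): centre of the top face of nut b
- door (a joint): yellow door on the box front, 8 mm thick, 230 mm wide, upper edge 104 mm above the bench, vertical hinge at its left (+y) edge. 0 = fully shut, grows as it swings out to the robot; starts at 0.35 to 0.75, stays where left. A sprung catch resists the last 12 mm at the free edge (push of about 3 N), then holds it at 0; short of the catch it stays at 0.05 or more
- door_push (a point): point on the outer face of the door, 160 mm from the hinge axis and 80 mm above the bench; its +x axis is the inward normal of the door (the way to push)
- door_hinge (a point): point on the door's hinge axis, at the door's upper edge, 104 mm above the bench
- wrench: open-ended wrench with a red handle, 230 mm long, about 0.3 kg; origin under the handle at the best grip (10 mm from its balance point); +x along it to the jaw, +z up as it lies. Handle 22 wide (y), 18 thick, x = -105 to 70 mm. Steel head 14 thick, 66 wide, to x = 124 mm; jaw 42.5 wide, open to +x, back wall at x = 82.5 mm. Starts lying on the tool mat
- wrench_jaw (a point): centre of the jaw, 108 mm from the wrench's origin along its +x and 7 mm above its underside; it belongs on the nut's axis, with the jaw's sides (parallel to the wrench's x axis) along two facing flats
- tool_mat: black rubber mat with a green border line, fixed, 180 (x) x 270 (y) x 3 mm thick; origin at the centre of its underside; on the left or the right of the bench
- scrap_tray: grey open plastic tray, fixed, 180 (x) x 270 (y) mm, walls 40 mm high and 4 mm thick, floor 4 mm; origin at the centre of its underside; on the other side from the mat
- multimeter: yellow multimeter, 140 x 75 x 34 mm, origin under its centre; not to be disturbed
- mug: blue mug, 80 mm across, 90 mm high, origin under its centre; not to be disturbed
- module_1: removed old relay module, orange block with black bands, 70 (x) x 40 (y) x 38 mm high, about 0.12 kg; origin at the centre of its underside; may be absent (1 to 3 of the four are there)
- module_2: removed old relay module, orange block with black bands, 70 (x) x 40 (y) x 38 mm high, about 0.12 kg; origin at the centre of its underside; may be absent (1 to 3 of the four are there)
- module_3: removed old relay module, orange block with black bands, 70 (x) x 40 (y) x 38 mm high, about 0.12 kg; origin at the centre of its underside; may be absent (1 to 3 of the four are there)
- module_4: removed old relay module, orange block with black bands, 70 (x) x 40 (y) x 38 mm high, about 0.12 kg; origin at the centre of its underside; may be absent (1 to 3 of the four are there)
There are look-alikes about, which are no part of the job. Leave any pink or purple look-alike of the module_4 alone. What is shaped like the module_1 but pink is not meant.

How it is judged:
By the outcome, as a careful person would: the job done as asked, in the order asked, and still so for the second after the job is handed in, with the robot touching nothing.
Of module_1, module_2, module_3, module_4 only 1 to 3 are there at a start; the rules pass over those that are not, and their reading is None.
At some moment in a run one of module_1, module_2, module_3, module_4, wrench may be knocked a few centimetres aside while the robot is not near it.
It also fails if it takes over 210 s, if anything falls off the work surface, if the arm or the gripper's body presses on something with over 40 N, if the wrist force passes 120 N, or if a joint passes its speed limit or range.

## Working session

There is one attempt and no reset: what is moved stays moved. The work goes in short steps, Python scripts to look and compute and a shell command to move; the robot and the scene stay as the last step left them, time stands still between calls to the robot, and variables do not carry over. Pictures are saved under pics/ and viewed, and the job is handed in when it is done.

```bash
ls -la; mkdir -p pics; cat > h.py <<'E'
import numpy as np, cv2
from rig import bot
def cap(n,fn=None,scale=1.5):
    p=bot.capture(n)
    if fn: cv2.imwrite('pics/'+fn, cv2.resize(p['pixels'],None,fx=scale,fy=scale))
    return p
def crop(p,fn,c0,r0,c1,r1,w=780):
    im=p['pixels'][r0:r1,c0:c1]; s=min(w/(c1-c0),590/(r1-r0))
    cv2.imwrite('pics/'+fn, cv2.resize(im,None,fx=s,fy=s,interpolation=cv2.INTER_CUBIC))
def world(p,u,v,d=None):
    K=p['K'];M=np.linalg.inv(p['world_to_cam'])
    if d is None: d=p['depth'][np.asarray(v,int),np.asarray(u,int)]
    u=np.asarray(u,float);v=np.asarray(v,float)
    x=(u-K[0,2])/K[0,0]*d; y=(v-K[1,2])/K[1,1]*d
    P=np.stack([x,-y,-d*np.ones_like(x),np.ones_like(x)],-1)
    return (P@M.T)[...,:3]
def onplane(p,u,v,z):
    a=world(p,u,v,1.0);M=np.linalg.inv(p['world_to_cam']);c=M[:3,3]
    t=(z-c[2])/(a[...,2]-c[2]); return c+(a-c)*t[...,None] if np.ndim(t) else c+(a-c)*t
def pix(p,X):
    X=np.atleast_2d(X);q=np.c_[X,np.ones(len(X))]@p['world_to_cam'].T
    K=p['K'];return np.c_[K[0,0]*q[:,0]/-q[:,2]+K[0,2],K[1,1]*-q[:,1]/-q[:,2]+K[1,2]]
def st():
    s=bot.read_state();print('t',s['time_s'],'pos',np.round(s['position'],4),'F',np.round(s['force'],1),'M',np.round(s['moment'],2),'op',round(float(s['opening']),3),'\nq',np.round(s['joint_positions'],1));print(np.round(s['tcp_rot'],3));return s
E
python3 - <<'E'
from h import *
a=cap('top','top0.png');b=cap('side','side0.png')
print(a['K'],a['world_to_cam'],b['K'],b['world_to_cam'],a.keys());st()
E
```

```text
total 12
drwxr-xr-x  3 agent agent 4096 Dec  7 06:28 .
drwxr-xr-x 23 root  root  4096 Dec  7 06:28 ..
drwxr-xr-x  2 agent agent 4096 Dec  7 06:28 pics
[[359.04017145   0.         255.96955034]
 [  0.         359.04017145 194.52813206]
 [  0.           0.           1.        ]] [[-0.02902183 -0.99947363 -0.01449846 -0.03752839]
 [ 0.98794058 -0.03088782  0.1517213  -0.5138548 ]
 [-0.15208927 -0.00992038  0.98831697 -1.07282925]
 [ 0.          0.          0.          1.        ]] [[463.59289279   0.         262.73164399]
 [  0.         463.59289279 183.8470875 ]
 [  0.           0.           1.        ]] [[ 0.91769937 -0.39712351  0.01098997 -0.48825172]
 [ 0.2277482   0.54855921  0.80449584 -0.18227374]
 [-0.32551286 -0.73578238  0.59385661 -1.37497491]
 [ 0.          0.          0.          1.        ]] dict_keys(['pixels', 'depth', 'K', 'world_to_cam', 'shot'])
t 0.1 pos [0.2122 0.5875 0.4039] F [-0.4 -0.2 -0.2] M [ 0.    0.01 -0.04] op 1.0 
q [ 59.9  30.3  82.1  -0.   67.7 -10.2]
[[-0.001 -0.94   0.34 ]
 [-0.002  0.34   0.94 ]
 [-1.     0.    -0.002]]
```

View pics/top0.png

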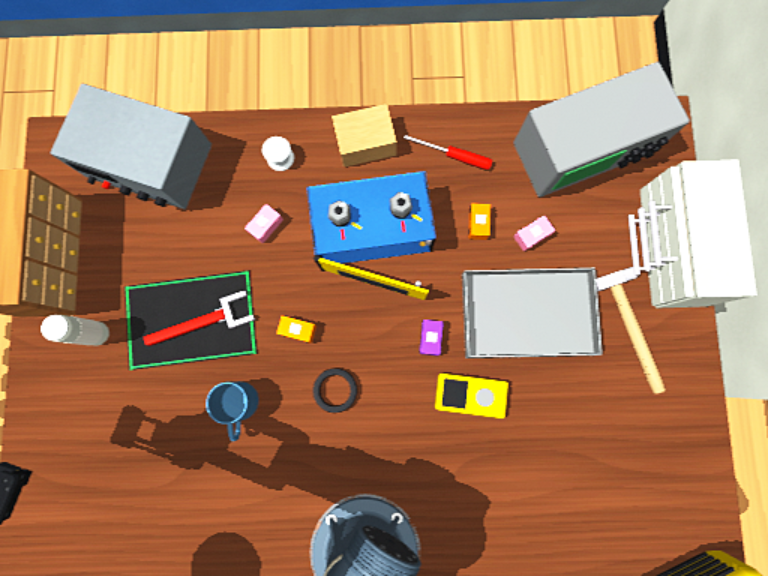

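View pics/side0.png

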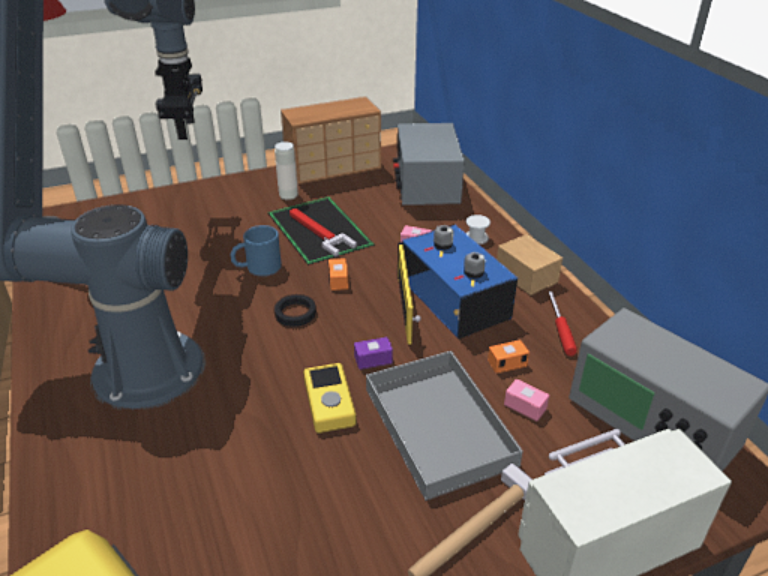

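```bash
python3 - <<'E'
from h import *
a=cap('top')
for lab in ['module_1','wrench','control_box','hex_a','scrap_tray','tool_mat','multimeter','mug','door']:
    for r in bot.regions_of(lab,a):
        m=r['region']; v,u=np.nonzero(m&(a['depth']>0)); 
        if len(v)<10: continue
        W=world(a,u,v); bgr=a['pixels'][v,u].mean(0)
        z=W[:,2]; zt=np.percentile(z,90); T=W[z>zt-0.008][:,:2].astype(np.float32)
        rc=cv2.minAreaRect(T*1000)
        print(lab,round(r['p'],2),'px',np.round(r['extent'][:2]),'bgr',bgr.round(),'zt %.3f'%zt,'ctr',np.round(rc[0]),'size',np.round(rc[1]),'ang',round(rc[2],1),len(v))
crop(a,'c1.png',200,110,300,205)
crop(a,'c2.png',80,175,180,250)
E
```

```text
module_1 0.86 px [354. 156.] bgr [238. 215. 252.] zt 0.040 ctr [ 632. -372.] size [40. 68.] ang 30.9 296
module_1 0.85 px [198. 220.] bgr [ 45. 209. 243.] zt 0.040 ctr [443. 134.] size [71. 41.] ang 73.5 335
module_1 0.83 px [288. 224.] bgr [230. 116. 212.] zt 0.041 ctr [ 417. -145.] size [41. 70.] ang 83.5 332
module_1 0.58 px [178. 148.] bgr [222. 203. 239.] zt 0.040 ctr [673. 202.] size [42. 69.] ang 51.6 333
module_1 0.55 px [320. 148.] bgr [ 38. 181. 238.] zt 0.040 ctr [ 662. -257.] size [41. 70.] ang 83.3 340
wrench 0.81 px [130. 213.] bgr [ 98. 108. 239.] zt 0.023 ctr [473. 343.] size [ 64. 226.] ang 11.0 599
wrench 0.61 px [247. 186.] bgr [ 20. 150. 167.] zt 0.104 ctr [537. -26.] size [231.  12.] ang 70.8 638
wrench 0.61 px [154. 273.] bgr [125.  97.  59.] zt 0.088 ctr [301. 255.] size [78. 77.] ang 43.9 850
control_box 0.78 px [248. 157.] bgr [194. 149.  81.] zt 0.113 ctr [616. -33.] size [235. 240.] ang 5.7 4836
control_box 0.58 px [248. 185.] bgr [ 19. 148. 167.] zt 0.104 ctr [537. -26.] size [231.  12.] ang 70.8 659
control_box 0.19 px [266. 138.] bgr [170. 157. 141.] zt 
[... 479 characters left out ...]
[357. 210.] bgr [203. 205. 200.] zt 0.028 ctr [ 463. -352.] size [272. 180.] ang 89.5 5303
multimeter 0.71 px [313. 265.] bgr [ 40. 193. 197.] zt 0.037 ctr [ 298. -221.] size [139.  74.] ang 81.1 1205
mug 0.84 px [155. 274.] bgr [121.  94.  56.] zt 0.086 ctr [300. 254.] size [76. 77.] ang 42.9 835
mug 0.42 px [132. 212.] bgr [ 94. 102. 215.] zt 0.023 ctr [463. 343.] size [ 65. 226.] ang 18.1 711
mug 0.33 px [246. 185.] bgr [ 16. 154. 169.] zt 0.104 ctr [537. -26.] size [231.  12.] ang 70.8 588
door 0.88 px [250. 184.] bgr [ 16. 154. 170.] zt 0.104 ctr [538. -27.] size [231.  11.] ang 71.8 593
door 0.26 px [132. 212.] bgr [ 95. 103. 219.] zt 0.023 ctr [463. 344.] size [ 65. 227.] ang 18.0 700
```

View pics/c1.png

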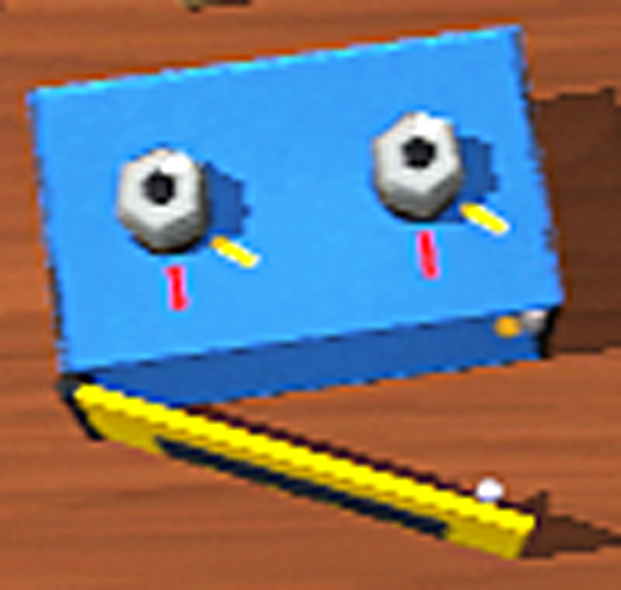

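View pics/c2.png

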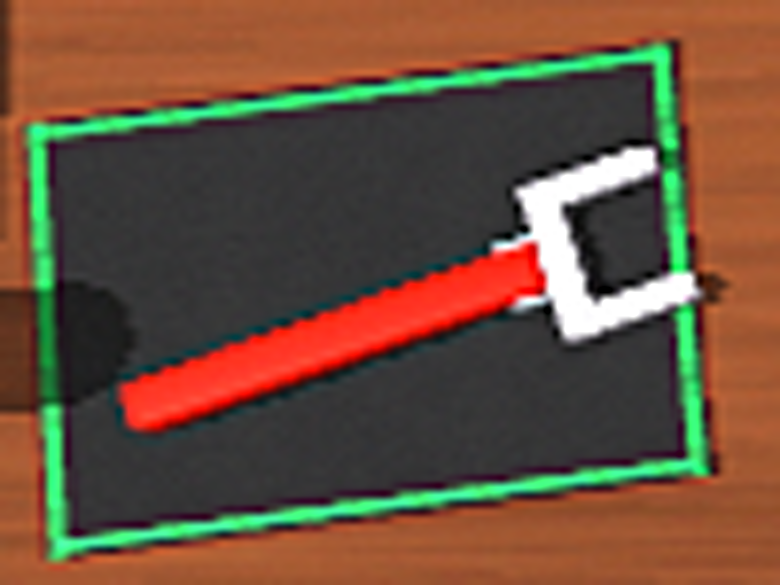

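```bash
cat > box.py <<'E'
from h import *
a=cap('top')
print('cam', np.linalg.inv(a['world_to_cam'])[:3,3])
hsv=cv2.cvtColor(a['pixels'],cv2.COLOR_BGR2HSV)
V,U=np.mgrid[0:384,0:512]
W=world(a,U,V)
blue=(hsv[...,0]>95)&(hsv[...,0]<125)&(hsv[...,1]>80)&(abs(W[...,2]-0.11)<0.008)&(a['depth']>0)
T=W[blue]; print('roof z',np.median(T[:,2]),len(T))
# on plane z=.11
P=onplane(a,U[blue]+0.,V[blue]+0.,0.110)[:,:2]
rc=cv2.minAreaRect((P*1000).astype(np.float32));print(rc)
m=cv2.morphologyEx(blue.astype(np.uint8),cv2.MORPH_CLOSE,np.ones((9,9)))
m=cv2.morphologyEx(m,cv2.MORPH_CLOSE,np.ones((25,25)))
c=max(cv2.findContours(m,0,1)[0],key=cv2.contourArea)[:,0].astype(float)
P=onplane(a,c[:,0],c[:,1],0.110)[:,:2]*1000
r2=cv2.minAreaRect(P.astype(np.float32));print(r2)
red=((hsv[...,0]<8)|(hsv[...,0]>172))&(hsv[...,1]>130)&(V>140)&(V<170)&(U>205)&(U<290)
yel=(hsv[...,0]>20)&(hsv[...,0]<38)&(hsv[...,1]>120)&(V>120)&(V<160)&(U>205)&(U<290)&(W[...,2]>.1)
for nm,mm in(('red',red),('yel',yel)):
    n,l,s,ce=cv2.connectedComponentsWithStats(mm.astype(np.uint8))
    for i in range(1,n):
        if s[i,4]>5:
            P=onplane(a,U[l==i]+0.,V[l==i]+0.,.11)[:,:2]*1000
            w,vv=np.linalg.eigh(np.cov(P.T)); d=vv[:,1]; print(nm,s[i,4],ce[i].round(1),P.mean(0).round(1),'ang',np.degrees(np.arctan2(d[1],d[0])).round(1))
E
python3 box.py
```

```text
cam [ 0.34340305 -0.06402337  1.13771398]
roof z 0.10940467029100187 3169
((381.64141845703125, -33.81396484375), (809.8341674804688, 1220.8681640625), 0.2476654350757599)
((657.238037109375, -30.39324951171875), (151.345458984375, 238.2122039794922), 6.260860919952393)
red 10 [268.4 150.3] [632.4 -94.2] ang -173.3
red 9 [228.  155.9] [619.3  25.4] ang -174.0
yel 11 [277.3 144.5] [ 649.3 -121. ] ang 57.5
yel 12 [237.  149.9] [636.6  -1.5] ang 57.4
```

```bash
python3 - <<'E'
from h import *
a=cap('top');b=cap('side')
cs=[]
for p in(a,b):
    for X in((.6559,.0294,.15),(.6686,-.0902,.15)):
        u,v=pix(p,X)[0]; print(u,v); u=int(round(u));v=int(round(v))
        cs.append(cv2.resize(p['pixels'][v-16:v+24,u-22:u+22],(396,360),interpolation=cv2.INTER_CUBIC))
cv2.imwrite('pics/nuts.png',np.vstack([np.hstack(cs[:2]),np.hstack(cs[2:])])[:, :792][::1])
im=cv2.imread('pics/nuts.png');cv2.imwrite('pics/nuts.png',cv2.resize(im,None,fx=.82,fy=.82))
E
```

```text
225.09033244721977 139.8692412563735
266.8402535270117 134.2220732415541
294.3200173848603 152.17704472850713
315.24385641785346 170.55927643441137
```

View pics/nuts.png

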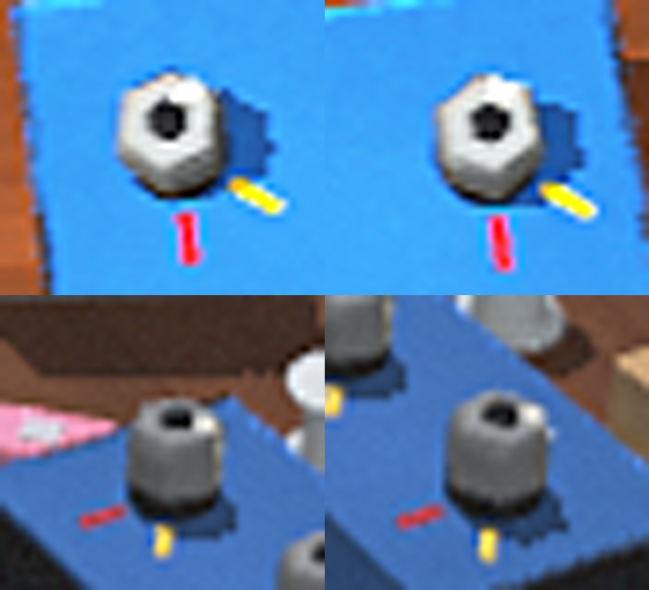

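```bash
cat > hexfit.py <<'E'
from h import *
import sys
N={'a':(.6559,.0294),'b':(.6686,-.0902)}
S=8
def sil(p,cx,cy,th,u0,v0,w,h):
    pts=[]
    R=.02/np.cos(np.pi/6)
    for z,r in((.122,R),(.143,R),(.15,R-.004)):
        for k in range(6):
            t=th+np.pi/6+k*np.pi/3; pts.append((cx+r*np.cos(t),cy+r*np.sin(t),z))
    for k in range(24): 
        t=k*np.pi/12; pts.append((cx+.021*np.cos(t),cy+.021*np.sin(t),.110)); pts.append((cx+.021*np.cos(t),cy+.021*np.sin(t),.122))
    q=(pix(p,np.array(pts))-[u0,v0]+.5)*S
    m=np.zeros((h*S,w*S),np.uint8); cv2.fillConvexPoly(m,cv2.convexHull(q.astype(np.float32)).astype(np.int32),1); return m
def fit(p,n,show=False):
    c=N[n]; u,v=pix(p,(c[0],c[1],.14))[0]; w=h=44; u0=int(u)-22;v0=int(v)-22
    im=p['pixels'][v0:v0+h,u0:u0+w]
    big=cv2.resize(im,None,fx=S,fy=S,interpolation=cv2.INTER_CUBIC).astype(int)
    # blueness ratio: B-R relative to brightness
    ratio=(big[...,0]-big[...,2])/(big.max(2)+1.0)
    m=(ratio<0.35).astype(np.uint8)
    # keep component at centre
    k,l=cv2.connectedComponents(m); m=(l==l[h*S//2,w*S//2]).astype(np.uint8)
    best=[]
    for th in np.radians(np.arange(0,60,2.0)):
        b=(0,)
        for dx in np.arange(-4,4.1,1):
            for dy in np.arange(-4,4.1,1):
                s=sil(p,c[0]+dx/1e3,c[1]+dy/1e3,th,u0,v0,w,h); i=(s&m).sum()/(s|m).sum()
                if i>b[0]: b=(i,dx,dy)
        best.append((b[0],np.degrees(th),b[1],b[2]))
    best.sort(reverse=True); return best[:4],best[-1]
if __name__=='__main__':
    for cam in('top','side'):
        p=cap(cam)
        for n in 'ab': print(cam,n,np.round(fit(p,n)[0],3).tolist(),np.round(fit(p,n)[1],3))
E
python3 hexfit.py
```

```text
top a [[0.904, 32.0, 1.0, 0.0], [0.904, 34.0, 1.0, 0.0], [0.904, 26.0, 1.0, -1.0], [0.904, 36.0, 1.0, 0.0]] [ 0.886 56.     1.     0.   ]
top b [[0.911, 36.0, 1.0, 0.0], [0.908, 38.0, 1.0, 0.0], [0.908, 32.0, 2.0, 0.0], [0.907, 30.0, 1.0, 0.0]] [ 0.882 10.     2.     0.   ]
side a [[0.159, 58.0, 4.0, 2.0], [0.159, 56.0, 4.0, 2.0], [0.158, 46.0, 4.0, 1.0], [0.158, 48.0, 4.0, 2.0]] [ 0.156 24.     4.    -1.   ]
side b [[0.923, 30.0, 4.0, -1.0], [0.922, 34.0, 4.0, -1.0], [0.922, 24.0, 4.0, -1.0], [0.921, 36.0, 4.0, -2.0]] [ 0.891  0.     4.    -1.   ]
```

```bash
cat > stripe.py <<'E'
from h import *
N={'a':(.6569,.0292),'b':(.6696,-.0902)}
def run(cams=('top','side')):
  for cam in cams:
    p=cap(cam)
    for n in 'ab':
        c=N[n];u,v=pix(p,(c[0],c[1],.145))[0];u0=int(u)-20;v0=int(v)-20
        g=p['pixels'][v0:v0+36,u0:u0+40].astype(int); mn=g.min(2)
        V,U=np.mgrid[v0:v0+36,u0:u0+40]
        P=onplane(p,U+0.,V+0.,.1465)[...,:2]-c; r=np.hypot(P[...,0],P[...,1])
        th=np.percentile(mn[r<.026],97); k=(mn>=th-10)&(r<.026)
        w=(mn[k]-th+15.); d=(P[k]*w[:,None]).sum(0)/w.sum()
        st=np.degrees(np.arctan2(d[1],d[0]))
        print(cam,n,'thr',th,'npx',k.sum(),'d mm',(d*1000).round(1),'stripe',st.round(1),'q',(2.9-np.radians((st-186.25)%360)).round(3))
if __name__=='__main__': run()
E
python3 stripe.py
```

```text
top a thr 255.0 npx 11 d mm [11.  -6.9] stripe -32.0 q 0.425
top b thr 255.0 npx 11 d mm [12.8 -4.8] stripe -20.4 q 0.224
side a thr 192.92000000000002 npx 5 d mm [14.5 -5.6] stripe -21.1 q 0.236
side b thr 182.64999999999992 npx 6 d mm [16.8 -2.3] stripe -7.7 q 0.002
```

```bash
cat > plan.py <<'E'
# plan.py x y ztip psi : delta in current tool axes, then spin (rad)
import sys
from h import *
def go(x,y,zt,psi):
    s=bot.read_state();R=np.array(s['tcp_rot']);p=np.array(s['position'])
    cur=np.degrees(np.arctan2(R[1,2],R[0,2])); 
    d=R.T@(np.array([x,y,zt+.182])-p)
    sp=(cur-psi+180)%360-180
    j1=np.degrees(np.arctan2(y,x))
    print('t %.1f'%s['time_s'],'pos',np.round(p,4),'tip z %.4f'%(p[2]-.182),'psi %.2f'%cur,'F',np.round(s['force'],1),'op %.3f'%s['opening'])
    n=int(np.ceil(np.abs(d).max()/.045)) or 1
    print('delta tool',np.round(d,4),'-> %d rows of'%n,np.round(d/n,4),' spin %.4f rad'%np.radians(sp), 'j6 end ~%.0f'%((j1-psi)))
if __name__=='__main__': go(*map(float,sys.argv[1:5]))
E
python3 plan.py .443 .134 .15 -16.5;python3 plan.py .443 .134 .15 163.5
```

```text
t 0.9 pos [0.2124 0.5878 0.4048] tip z 0.2228 psi 70.13 F [ 0.5  0.1 -0. ] op 0.998
delta tool [ 0.0728 -0.3711 -0.3484] -> 9 rows of [ 0.0081 -0.0412 -0.0387]  spin 1.5120 rad j6 end ~33
t 0.9 pos [0.2124 0.5878 0.4048] tip z 0.2228 psi 70.13 F [ 0.5  0.1 -0. ] op 0.998
delta tool [ 0.0728 -0.3711 -0.3484] -> 9 rows of [ 0.0081 -0.0412 -0.0387]  spin -1.6296 rad j6 end ~-147
```

```bash
R='{"offset":[0.006,-0.031,-0.029],"spin":0}'; python3 -m crank '[{"offset":[0.006,-0.031,-0.029],"spin":0},{"offset":[0.006,-0.031,-0.029],"spin":0},{"offset":[0.006,-0.031,-0.029],"spin":0},{"offset":[0.006,-0.031,-0.029],"spin":0},{"offset":[0.006,-0.031,-0.029],"spin":0},{"offset":[0.006,-0.031,-0.029],"spin":0},{"offset":[0.006,-0.031,-0.029],"spin":0},{"offset":[0.006,-0.031,-0.029],"spin":0},{"offset":[0.006,-0.031,-0.029],"spin":0},{"offset":[0.006,-0.031,-0.029],"spin":0},{"offset":[0.006,-0.031,-0.029],"spin":0},{"offset":[0.006,-0.031,-0.029],"spin":0}]' 0.065
python3 -m crank '[{"offset":[0,0,0],"spin":0.14},{"offset":[0,0,0],"spin":0.14},{"offset":[0,0,0],"spin":0.14},{"offset":[0,0,0],"spin":0.14},{"offset":[0,0,0],"spin":0.14},{"offset":[0,0,0],"spin":0.14},{"offset":[0,0,0],"spin":0.14},{"offset":[0,0,0],"spin":0.14},{"offset":[0,0,0],"spin":0.14},{"offset":[0,0,0],"spin":0.14},{"offset":[0,0,0],"spin":0.11},{"offset":[0,0,0],"spin":0}]'
python3 plan.py .443 .134 .012 -16.5
```

```text
time_s: 2.15
position: [0.4447, 0.1324, 0.3328]
tcp_rot: [[0.001, -0.94, 0.34], [0.0, 0.34, 0.94], [-1.0, -0.001, 0.0]]
force: [1.0, 0.7, 0.1]
opening: 0.745
time_s: 3.35
position: [0.4441, 0.1341, 0.3329]
tcp_rot: [[0.001, 0.282, 0.959], [0.0, 0.959, -0.282], [-1.0, 0.0, 0.001]]
force: [1.4, 0.2, 0.7]
opening: 0.747
t 3.4 pos [0.4441 0.1341 0.3329] tip z 0.1509 psi -16.38 F [1.4 0.2 0.7] op 0.747
delta tool [ 0.1389 -0.0004 -0.0012] -> 4 rows of [ 0.0347 -0.0001 -0.0003]  spin 0.0022 rad j6 end ~33
```

```bash
python3 -m crank '[{"offset":[0.035,0,-0.001],"spin":0},{"offset":[0.035,0,0],"spin":0},{"offset":[0.035,0,0],"spin":0},{"offset":[0.02,0,0],"spin":0},{"offset":[0.014,0,0],"spin":0},{"offset":[0,0,0],"spin":0}]'
python3 - <<'E'
from h import *
p=cap('side','s1.png');st()
E
```

```text
time_s: 3.95
position: [0.4428, 0.1343, 0.1922]
tcp_rot: [[-0.003, 0.28, 0.96], [-0.0, 0.96, -0.28], [-1.0, -0.001, -0.003]]
force: [-0.1, 0.2, -0.4]
opening: 0.747
t 4.0 pos [0.443  0.1343 0.1931] F [0.3 0.5 0.5] M [-0.07  0.06 -0.02] op 0.744 
q [  3.   40.8 113.7  -0.   25.5  19.3]
[[-0.002  0.28   0.96 ]
 [-0.     0.96  -0.28 ]
 [-1.    -0.001 -0.002]]
```

View pics/s1.png

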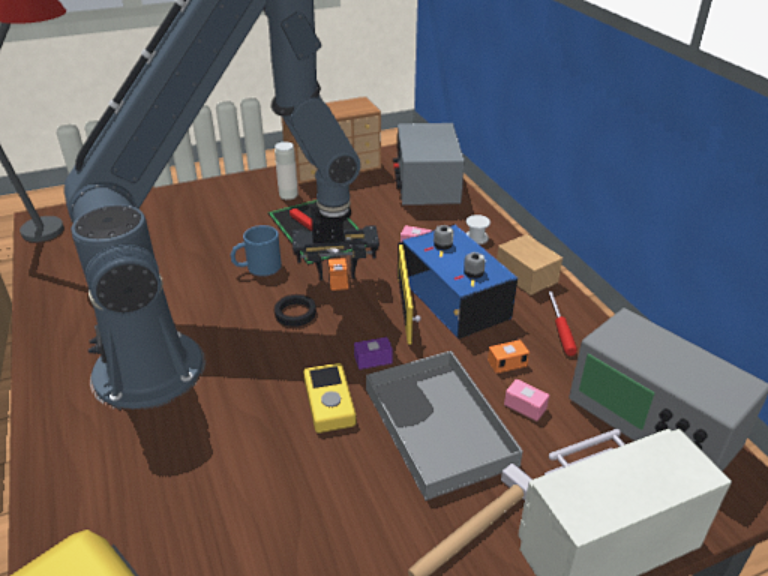

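```bash
python3 -m crank '[{"offset":[0,0,0],"spin":0},{"offset":[0,0,0],"spin":0},{"offset":[0,0,0],"spin":0},{"offset":[0,0,0],"spin":0},{"offset":[0,0,0],"spin":0},{"offset":[-0.02,0,0],"spin":0},{"offset":[-0.03,0,0],"spin":0},{"offset":[-0.04,0,0],"spin":0},{"offset":[-0.04,0,0],"spin":0},{"offset":[-0.03,0,0],"spin":0}]' 0.0
python3 plan.py .463 -.30 .17 -16.5
```

```text
time_s: 5.0
position: [0.4426, 0.1344, 0.3558]
tcp_rot: [[0.001, 0.282, 0.959], [0.0, 0.959, -0.282], [-1.0, 0.0, 0.001]]
force: [0.4, 0.9, -2.0]
opening: 0.455
t 5.0 pos [0.4426 0.1344 0.3558] tip z 0.1738 psi -16.38 F [ 0.4  0.9 -2. ] op 0.455
delta tool [ 0.0038 -0.411   0.1421] -> 10 rows of [ 0.0004 -0.0411  0.0142]  spin 0.0021 rad j6 end ~-16
```

```bash
python3 -m crank '[{"offset":[0,-0.037,0.013],"spin":0},{"offset":[0,-0.037,0.013],"spin":0},{"offset":[0,-0.037,0.013],"spin":0},{"offset":[0,-0.037,0.013],"spin":0},{"offset":[0,-0.037,0.013],"spin":0},{"offset":[0,-0.037,0.013],"spin":0},{"offset":[0,-0.037,0.013],"spin":0},{"offset":[0,-0.037,0.013],"spin":0},{"offset":[0,-0.037,0.013],"spin":0},{"offset":[0,-0.037,0.013],"spin":0},{"offset":[0,-0.037,0.013],"spin":0},{"offset":[0,0,0],"spin":0}]'
python3 plan.py .463 -.30 .0195 -16.5
```

```text
time_s: 6.2
position: [0.4657, -0.3014, 0.3537]
tcp_rot: [[0.003, 0.286, 0.958], [-0.004, 0.958, -0.286], [-1.0, -0.003, 0.004]]
force: [-0.9, -0.6, -0.5]
opening: 0.458
t 6.2 pos [ 0.4657 -0.3014  0.3537] tip z 0.1717 psi -16.63 F [-0.9 -0.6 -0.5] op 0.458
delta tool [ 0.1522  0.0011 -0.0035] -> 4 rows of [ 0.0381  0.0003 -0.0009]  spin -0.0023 rad j6 end ~-16
```

```bash
python3 -m crank '[{"offset":[0.04,0,-0.002],"spin":0},{"offset":[0.04,0,-0.001],"spin":0},{"offset":[0.04,0,0],"spin":0},{"offset":[0.02,0,0],"spin":0},{"offset":[0.01,0,0],"spin":0},{"offset":[0.003,0,0],"spin":0},{"offset":[0,0,0],"spin":0}]'
python3 -m crank '[{"offset":[0,0,0],"spin":0},{"offset":[0,0,0],"spin":0},{"offset":[0,0,0],"spin":0},{"offset":[-0.01,0,0],"spin":0},{"offset":[-0.04,0,0],"spin":0},{"offset":[-0.04,0,0],"spin":0},{"offset":[-0.04,0,0],"spin":0},{"offset":[-0.02,0,0],"spin":0}]' 0.07
python3 - <<'E'
from h import *
a=cap('top','t2.png')
for r in bot.regions_of('module_1',a):
        m=r['region']; v,u=np.nonzero(m&(a['depth']>0)); 
        W=world(a,u,v); z=W[:,2]; zt=np.percentile(z,90); T=W[z>zt-0.008][:,:2].astype(np.float32)
        rc=cv2.minAreaRect(T*1000)
        print(round(r['p'],2),np.round(r['extent'][:2]),a['pixels'][v,u].mean(0).round(),'zt %.3f'%zt,'ctr',np.round(rc[0]),'size',np.round(rc[1]),'ang',round(rc[2],1),len(v))
E
python3 plan.py .662 -.257 .15 -6.7
```

```text
time_s: 6.9
position: [0.4627, -0.2956, 0.2011]
tcp_rot: [[0.0, 0.282, 0.959], [-0.0, 0.959, -0.282], [-1.0, -0.0, 0.0]]
force: [-0.1, -0.1, -1.6]
opening: 0.453
time_s: 7.7
position: [0.4629, -0.2959, 0.3553]
tcp_rot: [[0.005, 0.282, 0.959], [-0.005, 0.959, -0.282], [-1.0, -0.003, 0.006]]
force: [-0.3, -0.2, -0.3]
opening: 0.805
0.78 [176. 148.] [212. 195. 232.] zt 0.040 ctr [673. 203.] size [44. 70.] ang 48.7 366
0.71 [318. 148.] [ 39. 187. 240.] zt 0.040 ctr [ 660. -258.] size [41. 68.] ang 84.7 316
0.46 [354. 153.] [246. 229. 254.] zt 0.040 ctr [ 635. -371.] size [33. 71.] ang 28.9 191
0.41 [290. 219.] [252. 116. 227.] zt 0.040 ctr [ 438. -153.] size [47. 27.] ang 46.6 104
t 7.8 pos [ 0.4631 -0.2961  0.3552] tip z 0.1732 psi -16.38 F [ 0.  -0.8  0.2] op 0.804
delta tool [0.0242 0.0937 0.1796] -> 4 rows of [0.0061 0.0234 0.0449]  spin -0.1689 rad j6 end ~-15
```

View pics/t2.png

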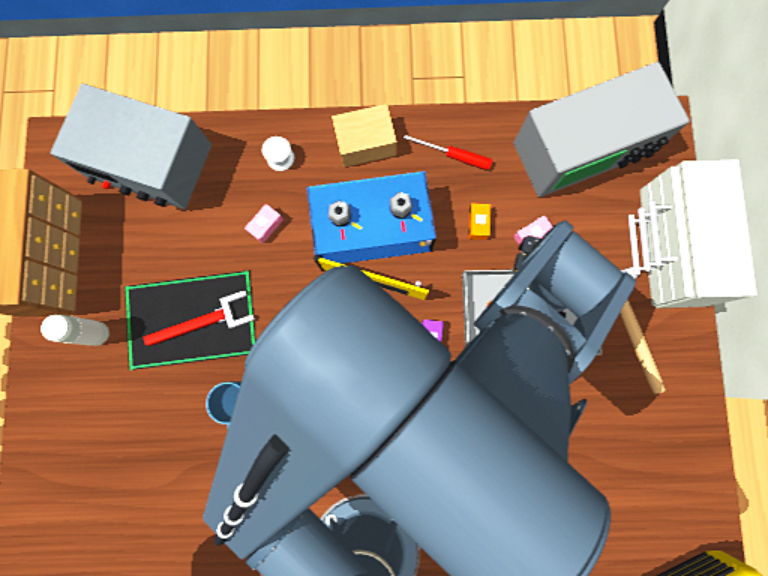

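```bash
python3 -m crank '[{"offset":[0,0.0155,0.03],"spin":0},{"offset":[0,0.0155,0.03],"spin":0},{"offset":[0,0.0155,0.03],"spin":0},{"offset":[0,0.0155,0.03],"spin":0},{"offset":[0,0.0155,0.03],"spin":0},{"offset":[0,0.0155,0.03],"spin":0},{"offset":[0.02,0,0],"spin":-0.1},{"offset":[0.02,0,0],"spin":-0.06},{"offset":[0,0,0],"spin":0}]' 0.087
python3 plan.py .661 -.2575 .012 -6.2
```

```text
time_s: 8.7
position: [0.6601, -0.2561, 0.306]
tcp_rot: [[-0.008, 0.125, 0.992], [0.005, 0.992, -0.125], [-1.0, 0.004, -0.009]]
force: [-0.6, -0.4, -0.1]
opening: 1.002
t 8.7 pos [ 0.6601 -0.2561  0.306 ] tip z 0.1240 psi -7.20 F [-0.6 -0.4 -0.1] op 1.002
delta tool [ 0.112  -0.0017  0.0021] -> 3 rows of [ 0.0373 -0.0006  0.0007]  spin -0.0175 rad j6 end ~-15
```

```bash
python3 -m crank '[{"offset":[0.02,-0.001,0],"spin":-0.01},{"offset":[0.03,0,0],"spin":0},{"offset":[0.03,0,0],"spin":0},{"offset":[0.02,0,0],"spin":0},{"offset":[0.012,0,0],"spin":0},{"offset":[0,0,0],"spin":0}]'
python3 -m crank '[{"offset":[0,0,0],"spin":0},{"offset":[0,0,0],"spin":0},{"offset":[0,0,0],"spin":0},{"offset":[0,0,0],"spin":0},{"offset":[-0.01,0,0],"spin":0},{"offset":[-0.03,0,0],"spin":0},{"offset":[-0.04,0,0],"spin":0},{"offset":[-0.04,0,0],"spin":0},{"offset":[-0.04,0,0],"spin":0}]' 0.03
python3 plan.py .463 -.425 .17 -6.2
```

```text
time_s: 9.3
position: [0.6605, -0.258, 0.1971]
tcp_rot: [[-0.003, 0.117, 0.993], [0.002, 0.993, -0.117], [-1.0, 0.002, -0.003]]
force: [-0.9, 0.5, 0.4]
opening: 0.998
time_s: 10.2
position: [0.6608, -0.2579, 0.3603]
tcp_rot: [[-0.001, 0.116, 0.993], [0.001, 0.993, -0.116], [-1.0, 0.001, -0.001]]
force: [0.5, -0.1, -0.7]
opening: 0.8
t 10.2 pos [ 0.6608 -0.2579  0.3603] tip z 0.1783 psi -6.65 F [ 0.5 -0.1 -0.7] op 0.800
delta tool [ 0.0085 -0.1889 -0.1771] -> 5 rows of [ 0.0017 -0.0378 -0.0354]  spin -0.0078 rad j6 end ~-36
```

```bash
python3 -m crank '[{"offset":[0,-0.027,-0.0253],"spin":0},{"offset":[0,-0.027,-0.0253],"spin":0},{"offset":[0,-0.027,-0.0253],"spin":0},{"offset":[0,-0.027,-0.0253],"spin":0},{"offset":[0,-0.027,-0.0253],"spin":0},{"offset":[0,-0.027,-0.0253],"spin":0},{"offset":[0,-0.027,-0.0253],"spin":0},{"offset":[0,0,0],"spin":0}]'
python3 plan.py .463 -.425 .02 -6.2
```

```text
time_s: 11.0
position: [0.4601, -0.4282, 0.3592]
tcp_rot: [[-0.002, 0.121, 0.993], [-0.001, 0.993, -0.121], [-1.0, -0.001, -0.002]]
force: [-0.3, -0.6, -1.7]
opening: 0.802
t 11.0 pos [ 0.4601 -0.4282  0.3592] tip z 0.1772 psi -6.93 F [-0.3 -0.6 -1.7] op 0.802
delta tool [0.1572 0.0037 0.0028] -> 4 rows of [0.0393 0.0009 0.0007]  spin -0.0127 rad j6 end ~-36
```

```bash
python3 -m crank '[{"offset":[0.04,0.002,0.002],"spin":0},{"offset":[0.04,0,0],"spin":0},{"offset":[0.04,0,0],"spin":0},{"offset":[0.025,0,0],"spin":0},{"offset":[0.011,0,0],"spin":0},{"offset":[0.003,0,0],"spin":0},{"offset":[0,0,0],"spin":0}]'
python3 -m crank '[{"offset":[0,0,0],"spin":0},{"offset":[0,0,0],"spin":0},{"offset":[0,0,0],"spin":0},{"offset":[-0.01,0,0],"spin":0},{"offset":[-0.04,0,0],"spin":0},{"offset":[-0.04,0,0],"spin":0},{"offset":[-0.04,0,0],"spin":0},{"offset":[-0.03,0,0],"spin":0}]' 0.087
python3 plan.py .6686 -.0905 .19 38
```

```text
time_s: 11.7
position: [0.4652, -0.4223, 0.2021]
tcp_rot: [[-0.004, 0.114, 0.993], [0.004, 0.993, -0.114], [-1.0, 0.003, -0.004]]
force: [-4.6, 3.8, 10.7]
opening: 0.801
time_s: 12.5
position: [0.466, -0.4239, 0.3632]
tcp_rot: [[0.002, 0.116, 0.993], [-0.003, 0.993, -0.116], [-1.0, -0.003, 0.003]]
force: [0.6, -0.3, -0.2]
opening: 1.0
t 12.5 pos [ 0.466  -0.4239  0.3632] tip z 0.1812 psi -6.64 F [ 0.6 -0.3 -0.2] op 1.000
delta tool [-0.0093  0.3545  0.1627] -> 8 rows of [-0.0012  0.0443  0.0203]  spin -0.7792 rad j6 end ~-46
```

```bash
python3 -m crank '[{"offset":[-0.001,0.0355,0.0163],"spin":0},{"offset":[-0.001,0.0355,0.0163],"spin":0},{"offset":[-0.001,0.0355,0.0163],"spin":0},{"offset":[-0.001,0.0355,0.0163],"spin":0},{"offset":[-0.001,0.0355,0.0163],"spin":0},{"offset":[-0.001,0.0355,0.0163],"spin":0},{"offset":[-0.001,0.0355,0.0163],"spin":0},{"offset":[-0.001,0.0355,0.0163],"spin":0},{"offset":[-0.001,0.0355,0.0163],"spin":0},{"offset":[-0.001,0.0355,0.0163],"spin":0},{"offset":[0,0,0],"spin":0}]' 0.06
python3 -m crank '[{"offset":[0,0,0],"spin":-0.13},{"offset":[0,0,0],"spin":-0.13},{"offset":[0,0,0],"spin":-0.13},{"offset":[0,0,0],"spin":-0.13},{"offset":[0,0,0],"spin":-0.13},{"offset":[0,0,0],"spin":-0.13},{"offset":[0,0,0],"spin":0}]'
python3 - <<'E'
from h import *
a=cap('top','t3.png');b=cap('side')
m=[r for r in bot.regions_of('module_1',a)]
for r in m: print(r['p'],r['extent'],a['pixels'][r['region']].mean(0).round())
u,v=map(int,pix(b,(.669,-.09,.16))[0]);crop(b,'s3.png',u-70,v-60,u+70,v+45)
E
python3 plan.py .6695 -.0905 .125 38
```

```text
time_s: 13.6
position: [0.6706, -0.0853, 0.3706]
tcp_rot: [[0.003, 0.11, 0.994], [0.001, 0.994, -0.11], [-1.0, 0.002, 0.003]]
force: [-0.2, -0.8, 0.6]
opening: 0.688
time_s: 14.3
position: [0.6684, -0.0905, 0.3702]
tcp_rot: [[0.0, -0.616, 0.788], [-0.0, 0.788, 0.616], [-1.0, -0.0, -0.0]]
force: [-0.5, -0.7, 0.6]
opening: 0.692
0.79 [355.9, 155.3, 22.6, 21.8] [181. 148. 234.]
0.64 [287.2, 223.9, 12.4, 27.8] [226. 112. 201.]
0.61 [335.2, 208.8, 25.7, 18.2] [ 38. 124. 215.]
0.59 [176.9, 146.0, 23.2, 21.8] [225. 208. 239.]
t 14.4 pos [ 0.6686 -0.0902  0.37  ] tip z 0.1880 psi 37.89 F [ 0.1 -0.2 -0.2] op 0.686
delta tool [ 0.063  -0.0008  0.0006] -> 2 rows of [ 0.0315 -0.0004  0.0003]  spin -0.0019 rad j6 end ~-46
```

View pics/t3.png

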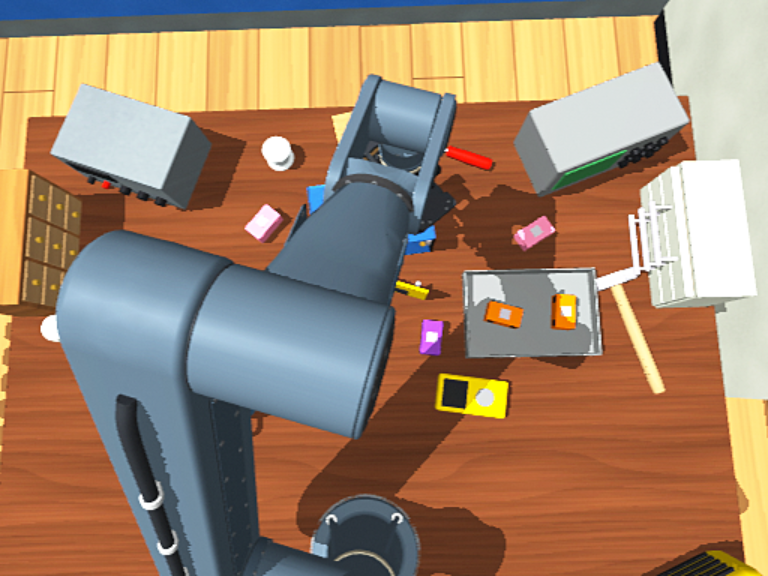

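View pics/s3.png

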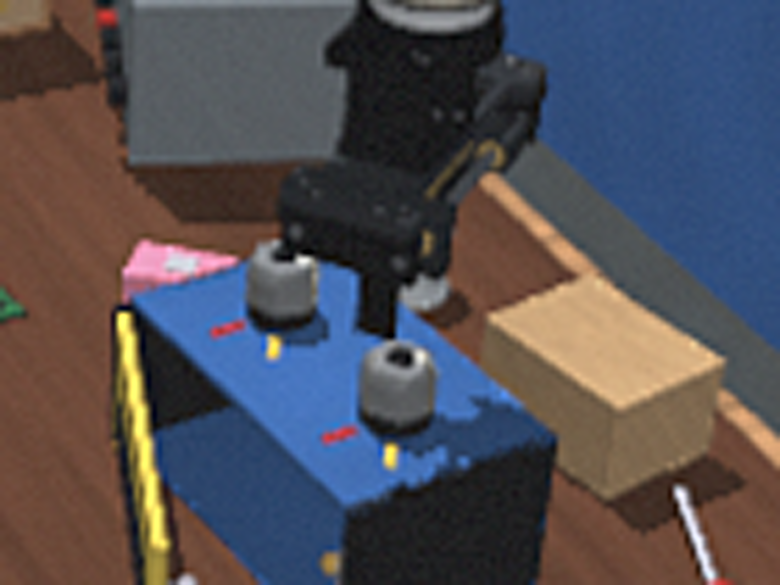

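```bash
python3 - <<'E'
from h import *
b=cap('side')
u,v=map(int,pix(b,(.669,-.09,.16))[0])
s=min(780/140,590/105)
for X in [(.669+.024+.005,-.09+.018+.004,.188),(.645-.005,-.109-.004,.188),(.669,-.09,.15),(.669,-.09,.122)]:
    q=pix(b,X)[0]; print(X,((q-[u-70,v-60])*s).round())
E
```

```text
(0.6980000000000001, -0.06799999999999999, 0.188) [424. 266.]
(0.64, -0.113, 0.188) [370. 330.]
(0.669, -0.09, 0.15) [392. 354.]
(0.669, -0.09, 0.122) [388. 395.]
```

```bash
python3 -m crank '[{"offset":[0.015,-0.0005,0.0005],"spin":0},{"offset":[0.015,0,0],"spin":0},{"offset":[0.015,0,0],"spin":0},{"offset":[0.01,0,0],"spin":0},{"offset":[0.008,0,0],"spin":0},{"offset":[0,0,0],"spin":0}]'
python3 -m crank '[{"offset":[0,0,0],"spin":0},{"offset":[0,0,0],"spin":0},{"offset":[0,0,0],"spin":0},{"offset":[0,0,0],"spin":0},{"offset":[0,0,0],"spin":0}]' 0.0
python3 -c "
from h import *
st()"
```

```text
time_s: 15.1
position: [0.669, -0.0898, 0.3048]
tcp_rot: [[-0.003, -0.616, 0.788], [0.001, 0.788, 0.616], [-1.0, 0.003, -0.002]]
force: [0.1, -1.8, 0.6]
opening: 0.692
time_s: 15.6
position: [0.6699, -0.0898, 0.3076]
tcp_rot: [[0.002, -0.616, 0.787], [-0.0, 0.787, 0.616], [-1.0, -0.002, 0.002]]
force: [1.5, 2.0, 0.7]
opening: 0.453
t 15.6 pos [ 0.6699 -0.0898  0.3076] F [1.5 2.  0.7] M [ 0.12 -0.18  0.08] op 0.453 
q [-17.1  40.4  79.    0.   60.5 -55.2]
[[ 0.002 -0.616  0.787]
 [-0.     0.787  0.616]
 [-1.    -0.002  0.002]]
```

```bash
python3 -m crank '[{"offset":[0,0,0],"spin":0.1},{"offset":[0,0,0],"spin":0.12},{"offset":[0,0,0],"spin":0.12},{"offset":[0,0,0],"spin":0.12},{"offset":[0,0,0],"spin":0.12},{"offset":[0,0,0],"spin":0.12},{"offset":[0,0,0],"spin":0.12},{"offset":[0,0,0],"spin":0}]'
python3 plan.py .6695 -.0905 .125 -62.2
```

```text
time_s: 16.4
position: [0.6703, -0.0897, 0.3076]
tcp_rot: [[0.004, 0.156, 0.988], [0.0, 0.988, -0.156], [-1.0, 0.001, 0.004]]
force: [3.3, 2.6, 2.0]
opening: 0.455
t 16.4 pos [ 0.6703 -0.0897  0.3076] tip z 0.1256 psi -8.96 F [3.3 2.6 2. ] op 0.455
delta tool [ 0.0006 -0.0009 -0.0006] -> 1 rows of [ 0.0006 -0.0009 -0.0006]  spin 0.9292 rad j6 end ~55
```

```bash
python3 -m crank '[{"offset":[0,0,0],"spin":0.12},{"offset":[0,0,0],"spin":0.12},{"offset":[0,0,0],"spin":0.12},{"offset":[0,0,0],"spin":0.12},{"offset":[0,0,0],"spin":0.12},{"offset":[0,0,0],"spin":0.12},{"offset":[0,0,0],"spin":0.12},{"offset":[0,0,0],"spin":0.07},{"offset":[0,0,0],"spin":0},{"offset":[0,0,0],"spin":0}]'
python3 plan.py .6695 -.0905 .125 -62.2
```

```text
time_s: 17.4
position: [0.6706, -0.09, 0.3076]
tcp_rot: [[0.005, 0.874, 0.486], [-0.0, 0.486, -0.874], [-1.0, 0.004, 0.003]]
force: [5.6, 1.0, 1.7]
opening: 0.455
t 17.4 pos [ 0.6706 -0.09    0.3076] tip z 0.1256 psi -60.92 F [5.6 1.  1.7] op 0.455
delta tool [ 0.0006 -0.0012 -0.0001] -> 1 rows of [ 0.0006 -0.0012 -0.0001]  spin 0.0223 rad j6 end ~55
```

```bash
python3 -m crank '[{"offset":[0,0,0],"spin":0.022},{"offset":[0,0,0],"spin":0},{"offset":[0,0,0],"spin":0}]'
python3 plan.py .6695 -.0905 .125 -62.2
python3 -m crank '[{"offset":[0,0,0],"spin":0},{"offset":[0,0,0],"spin":0},{"offset":[0,0,0],"spin":0},{"offset":[-0.02,0,0],"spin":0},{"offset":[-0.04,0,0],"spin":0},{"offset":[0,0,0],"spin":0}]' 0.06
python3 plan.py .6573 .0295 .19 32
```

```text
time_s: 17.7
position: [0.6706, -0.09, 0.3076]
tcp_rot: [[0.005, 0.884, 0.467], [-0.0, 0.467, -0.884], [-1.0, 0.004, 0.003]]
force: [5.5, 1.8, 1.2]
opening: 0.454
t 17.7 pos [ 0.6706 -0.09    0.3076] tip z 0.1256 psi -62.15 F [5.5 1.8 1.2] op 0.454
delta tool [ 0.0006 -0.0012 -0.0001] -> 1 rows of [ 0.0006 -0.0012 -0.0001]  spin 0.0009 rad j6 end ~55
time_s: 18.3
position: [0.6708, -0.0906, 0.3722]
tcp_rot: [[0.009, 0.885, 0.465], [-0.003, 0.465, -0.885], [-1.0, 0.007, 0.007]]
force: [0.8, -0.6, 0.9]
opening: 0.688
t 18.3 pos [ 0.6708 -0.0906  0.3722] tip z 0.1902 psi -62.29 F [ 0.8 -0.6  0.9] op 0.688
delta tool [-0.0003  0.0439 -0.1126] -> 3 rows of [-0.0001  0.0146 -0.0375]  spin -1.6457 rad j6 end ~-29
```

```bash
python3 -m crank '[{"offset":[0,0.0146,-0.0375],"spin":0},{"offset":[0,0.0146,-0.0375],"spin":0},{"offset":[0,0.0146,-0.0375],"spin":0},{"offset":[0,0,0],"spin":-0.14},{"offset":[0,0,0],"spin":-0.14},{"offset":[0,0,0],"spin":-0.14},{"offset":[0,0,0],"spin":-0.14},{"offset":[0,0,0],"spin":-0.14},{"offset":[0,0,0],"spin":-0.14},{"offset":[0,0,0],"spin":-0.14},{"offset":[0,0,0],"spin":-0.14}]'
python3 -m crank '[{"offset":[0,0,0],"spin":-0.14},{"offset":[0,0,0],"spin":-0.14},{"offset":[0,0,0],"spin":-0.14},{"offset":[0,0,0],"spin":-0.1},{"offset":[0,0,0],"spin":0},{"offset":[0,0,0],"spin":0}]'
python3 plan.py .6575 .0295 .1255 32
```

```text
time_s: 19.4
position: [0.6555, 0.0298, 0.366]
tcp_rot: [[-0.002, -0.039, 0.999], [-0.0, 0.999, 0.039], [-1.0, -0.0, -0.002]]
force: [-0.0, -0.1, -0.1]
opening: 0.688
time_s: 20.0
position: [0.6557, 0.0299, 0.3663]
tcp_rot: [[-0.001, -0.523, 0.852], [-0.0, 0.852, 0.523], [-1.0, 0.001, -0.001]]
force: [-0.2, 0.2, -0.2]
opening: 0.687
t 20.0 pos [0.6557 0.0299 0.3663] tip z 0.1843 psi 31.52 F [-0.2  0.2 -0.2] op 0.687
delta tool [ 0.0588 -0.0013  0.0014] -> 2 rows of [ 0.0294 -0.0007  0.0007]  spin -0.0084 rad j6 end ~-29
```

```bash
python3 -m crank '[{"offset":[0,-0.0013,0.0014],"spin":0},{"offset":[0.015,0,0],"spin":0},{"offset":[0.015,0,0],"spin":0},{"offset":[0.015,0,0],"spin":0},{"offset":[0.009,0,0],"spin":0},{"offset":[0.005,0,0],"spin":0},{"offset":[0,0,0],"spin":0}]'
python3 -m crank '[{"offset":[0,0,0],"spin":0},{"offset":[0,0,0],"spin":0},{"offset":[0,0,0],"spin":0},{"offset":[0,0,0],"spin":0},{"offset":[0,0,0],"spin":0}]' 0.0
python3 plan.py .6575 .0295 .1255 -62.2
```

```text
time_s: 20.7
position: [0.6577, 0.0296, 0.3066]
tcp_rot: [[-0.002, -0.524, 0.852], [0.0, 0.852, 0.524], [-1.0, 0.001, -0.002]]
force: [-0.5, -0.1, -0.2]
opening: 0.685
time_s: 21.2
position: [0.6579, 0.0295, 0.3084]
tcp_rot: [[0.001, -0.524, 0.852], [-0.0, 0.852, 0.524], [-1.0, -0.001, 0.0]]
force: [-1.9, -1.8, 3.3]
opening: 0.478
t 21.2 pos [0.6579 0.0295 0.3084] tip z 0.1264 psi 31.62 F [-1.9 -1.8  3.3] op 0.478
delta tool [ 0.0009  0.0002 -0.0003] -> 1 rows of [ 0.0009  0.0002 -0.0003]  spin 1.6374 rad j6 end ~65
```

```bash
python3 -m crank '[{"offset":[0,0,0],"spin":0},{"offset":[0,0,0],"spin":0},{"offset":[0,0,0],"spin":0.1},{"offset":[0,0,0],"spin":0},{"offset":[0,0,0],"spin":0}]' 0.055
python3 -m crank '[{"offset":[0,0,0],"spin":0},{"offset":[0,0,0],"spin":0},{"offset":[0,0,0],"spin":0},{"offset":[0,0,0],"spin":0},{"offset":[0,0,0],"spin":0}]' 0.0
python3 plan.py .6575 .0295 .1255 -62.2
```

```text
time_s: 21.7
position: [0.6579, 0.0297, 0.3075]
tcp_rot: [[-0.0, -0.439, 0.899], [0.0, 0.899, 0.439], [-1.0, 0.0, -0.0]]
force: [0.3, -0.1, 0.7]
opening: 0.63
time_s: 22.2
position: [0.6579, 0.0296, 0.3077]
tcp_rot: [[0.0, -0.437, 0.9], [0.0, 0.9, 0.437], [-1.0, 0.0, 0.0]]
force: [0.3, -0.7, -0.7]
opening: 0.458
t 22.2 pos [0.6579 0.0296 0.3077] tip z 0.1257 psi 25.90 F [ 0.3 -0.7 -0.7] op 0.458
delta tool [ 0.0002  0.0001 -0.0004] -> 1 rows of [ 0.0002  0.0001 -0.0004]  spin 1.5376 rad j6 end ~65
```

```bash
python3 -m crank '[{"offset":[0,0,0],"spin":0.1},{"offset":[0,0,0],"spin":0.12},{"offset":[0,0,0],"spin":0.12},{"offset":[0,0,0],"spin":0.12},{"offset":[0,0,0],"spin":0.12},{"offset":[0,0,0],"spin":0.12},{"offset":[0,0,0],"spin":0.12},{"offset":[0,0,0],"spin":0}]'
python3 -m crank '[{"offset":[0,0,0],"spin":0.12},{"offset":[0,0,0],"spin":0.12},{"offset":[0,0,0],"spin":0.12},{"offset":[0,0,0],"spin":0.12},{"offset":[0,0,0],"spin":0.12},{"offset":[0,0,0],"spin":0.12},{"offset":[0,0,0],"spin":0.02},{"offset":[0,0,0],"spin":0},{"offset":[0,0,0],"spin":0}]'
python3 plan.py .6575 .0295 .1255 -62.2
```

```text
time_s: 23.0
position: [0.6582, 0.0297, 0.3077]
tcp_rot: [[0.001, 0.36, 0.933], [0.0, 0.933, -0.36], [-1.0, 0.001, 0.001]]
force: [1.6, -0.3, -1.8]
opening: 0.461
time_s: 23.9
position: [0.6584, 0.0293, 0.3077]
tcp_rot: [[0.002, 0.894, 0.449], [-0.001, 0.449, -0.894], [-1.0, 0.002, 0.001]]
force: [3.6, -1.3, -3.6]
opening: 0.461
t 23.9 pos [0.6584 0.0293 0.3077] tip z 0.1257 psi -63.35 F [ 3.6 -1.3 -3.6] op 0.461
delta tool [ 0.0002 -0.0008 -0.0006] -> 1 rows of [ 0.0002 -0.0008 -0.0006]  spin -0.0201 rad j6 end ~65
```

```bash
python3 -m crank '[{"offset":[0,0,0],"spin":0},{"offset":[0,0,0],"spin":0},{"offset":[0,0,0],"spin":0},{"offset":[-0.02,0,0],"spin":0},{"offset":[-0.04,0,0],"spin":0},{"offset":[-0.03,0.01,0],"spin":0},{"offset":[0,0.04,-0.02],"spin":0},{"offset":[0,0.04,-0.02],"spin":0}]' 0.06
python3 -m crank '[{"offset":[0,0.00,-0.045],"spin":0},{"offset":[0,0.00,-0.045],"spin":0},{"offset":[0,0.0,-0.045],"spin":0},{"offset":[0,0,-0.045],"spin":0},{"offset":[0,0,-0.045],"spin":0},{"offset":[0,0,-0.045],"spin":0}]'
cat > look.py <<'E'
import sys
from h import *
a=cap('top',sys.argv[1]+'_t.png');b=cap('side',sys.argv[1]+'_s.png')
cs=[]
for p in(a,b):
    for X in((.658,.0295,.14),(.6705,-.09,.14)):
        u,v=map(int,pix(p,X)[0])
        cs.append(cv2.resize(p['pixels'][v-20:v+26,u-26:u+30],(400,300),interpolation=cv2.INTER_CUBIC))
cv2.imwrite('pics/%s_n.png'%sys.argv[1],np.vstack([np.hstack(cs[:2]),np.hstack(cs[2:])]))
E
python3 look.py k1; python3 plan.py .47 .34 .2 -62
```

```text
time_s: 24.7
position: [0.7209, 0.1055, 0.4004]
tcp_rot: [[0.002, 0.896, 0.445], [0.0, 0.445, -0.896], [-1.0, 0.002, 0.001]]
force: [0.6, 0.1, -0.7]
opening: 0.691
time_s: 25.3
position: [0.5984, 0.3487, 0.3978]
tcp_rot: [[-0.002, 0.895, 0.447], [-0.0, 0.447, -0.895], [-1.0, -0.002, -0.0]]
force: [0.3, 1.0, 0.7]
opening: 0.688
t 25.4 pos [0.596  0.3524 0.3978] tip z 0.2158 psi -63.07 F [-0.2  0.3  0.2] op 0.691
delta tool [ 0.0162 -0.1179 -0.046 ] -> 3 rows of [ 0.0054 -0.0393 -0.0153]  spin -0.0186 rad j6 end ~98
```

View pics/k1_n.png

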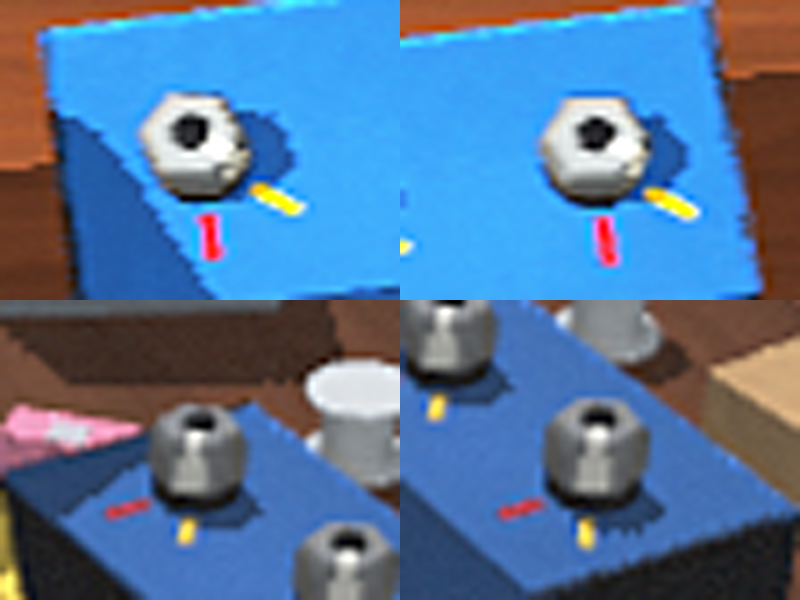

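View pics/k1_t.png

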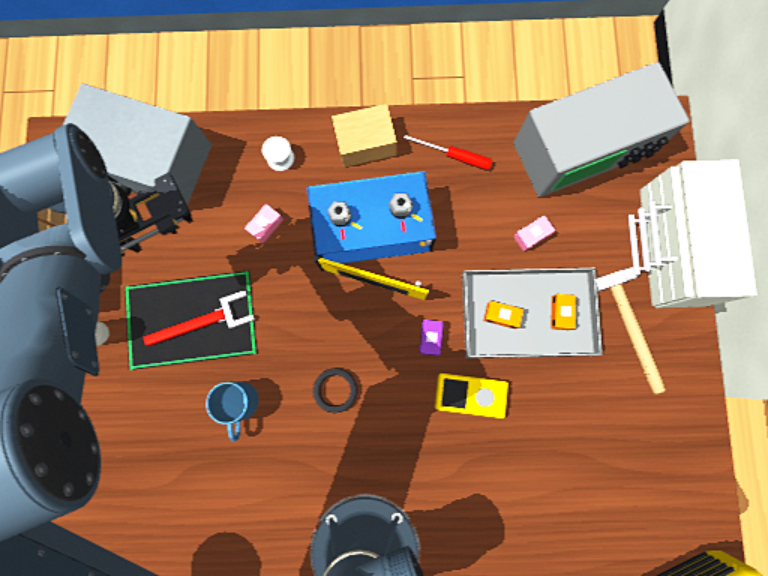

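```bash
cat > wr.py <<'E'
from h import *
def wrench(p,zoff=0.003,box=(80,175,180,250),verbose=True):
    hsv=cv2.cvtColor(p['pixels'],cv2.COLOR_BGR2HSV);V,U=np.mgrid[0:384,0:512]
    roi=(U>box[0])&(U<box[2])&(V>box[1])&(V<box[3])
    W=world(p,U,V)
    red=((hsv[...,0]<8)|(hsv[...,0]>172))&(hsv[...,1]>140)&(hsv[...,2]>90)&roi
    wh=(hsv[...,1]<40)&(hsv[...,2]>150)&roi
    print('z red',np.percentile(W[red][:,2],[10,50,90]).round(4),'z head',np.percentile(W[wh][:,2],[10,50,90]).round(4))
    Pr=onplane(p,U[red]+0.,V[red]+0.,zoff+.018)[:,:2];Pw=onplane(p,U[wh]+0.,V[wh]+0.,zoff+.014)[:,:2]
    rr=cv2.minAreaRect((Pr*1000).astype(np.float32));rw=cv2.minAreaRect((Pw*1000).astype(np.float32))
    w,v=np.linalg.eigh(np.cov(Pr.T));d=v[:,1]
    if d@(Pw.mean(0)-Pr.mean(0))<0:d=-d
    n=np.array([-d[1],d[0]])
    sr=Pr@d; sw=Pw@d; nr=Pr@n;nw=Pw@n
    th=np.degrees(np.arctan2(d[1],d[0]))
    print('dir',th.round(2),'handle len',(sr.max()-sr.min())*1000,'wid',(nr.max()-nr.min())*1000,'head tip',(sw.max()-sr.min())*1000,'head wid',(nw.max()-nw.min())*1000,'lat head-handle',((nw.max()+nw.min())/2-np.mean(nr))*1000)
    print('rects',rr,rw)
    # origin: from tips: handle min = -105 ; head tip = +124
    for nm,s in(('tail',sr.min()+.105),('tip',sw.max()-.124)):
        o=d*s+n*((nr.max()+nr.min())/2); print('origin by',nm,o.round(4))
    return d
if __name__=='__main__':
    wrench(cap('top'))
E
python3 wr.py
```

```text
z red [0.0001 0.019  0.0225] z head [0.0115 0.0163 0.0191]
dir -80.15 handle len 278.56672174240305 wid 197.6083241261819 head tip 272.42660700455343 head wid 70.89721961504725 lat head-handle 13.523614982514642
rects ((470.6222839355469, 356.34649658203125), (181.58340454101562, 271.16229248046875), 5.894101619720459) ((488.24896240234375, 265.1907043457031), (66.17879486083984, 70.56559753417969), 17.030969619750977)
origin by tail [0.4648 0.3916]
origin by tip [0.4722 0.3488]
```

```bash
python3 - <<'E'
s=open('wr.py').read()
s=s.replace("    print('z red'","    k,l,stt,_=cv2.connectedComponentsWithStats(red.astype(np.uint8)); red=l==1+stt[1:,4].argmax()\n    k,l,stt,_=cv2.connectedComponentsWithStats(wh.astype(np.uint8)); wh=l==1+stt[1:,4].argmax()\n    print('z red'")
open('wr.py','w').write(s)
E
python3 wr.py
```

```text
z red [0.0159 0.0199 0.0231] z head [0.0114 0.0161 0.0195]
dir -72.11 handle len 175.0539295108252 wid 23.944622904310208 head tip 230.97521967008083 head wid 66.57327503262245 lat head-handle 0.9768897905501062
rects ((453.9344177246094, 368.25604248046875), (23.916301727294922, 175.06100463867188), 17.984851837158203) ((488.24896240234375, 265.1907043457031), (66.17879486083984, 70.56559753417969), 17.030969619750977)
origin by tail [0.4592 0.3516]
origin by tip [0.4598 0.3497]
```

```bash
python3 -m crank '[{"offset":[0,-0.0295,-0.0115],"spin":0},{"offset":[0,-0.0295,-0.0115],"spin":0},{"offset":[0,-0.0295,-0.0115],"spin":0},{"offset":[0,-0.0295,-0.0115],"spin":0},{"offset":[0.05,0,0],"spin":-0.14},{"offset":[0.05,0,0],"spin":-0.14},{"offset":[0.03,0,0],"spin":-0.14},{"offset":[0,0,0],"spin":-0.14},{"offset":[0,0,0],"spin":-0.14},{"offset":[0,0,0],"spin":-0.14},{"offset":[0,0,0],"spin":-0.14},{"offset":[0,0,0],"spin":-0.14}]' 0.05
python3 -m crank '[{"offset":[0,0,0],"spin":-0.14},{"offset":[0,0,0],"spin":-0.15},{"offset":[0,0,0],"spin":0},{"offset":[0,0,0],"spin":0}]'
python3 plan.py .461 .351 .006 18
```

```text
time_s: 26.7
position: [0.4751, 0.3341, 0.2678]
tcp_rot: [[-0.0, -0.015, 1.0], [-0.0, 1.0, 0.015], [-1.0, -0.0, -0.0]]
force: [-0.5, 0.2, 0.7]
opening: 0.57
time_s: 27.1
position: [0.4746, 0.3346, 0.2678]
tcp_rot: [[0.0, -0.293, 0.956], [-0.0, 0.956, 0.293], [-1.0, -0.0, 0.0]]
force: [0.0, -0.7, -0.6]
opening: 0.575
t 27.1 pos [0.4746 0.3346 0.2678] tip z 0.0858 psi 17.02 F [ 0.  -0.7 -0.6] op 0.575
delta tool [ 0.0798  0.0196 -0.0083] -> 2 rows of [ 0.0399  0.0098 -0.0041]  spin -0.0170 rad j6 end ~19
```

Check the wrench hasn't been knocked (side view), then descend.

```bash
python3 -m crank '[{"offset":[0,0.0196,-0.0083],"spin":-0.017},{"offset":[0.03,0,0],"spin":0},{"offset":[0.02,0,0],"spin":0},{"offset":[0,0,0],"spin":0},{"offset":[0,0,0],"spin":0}]'
python3 - <<'E'
from h import *
b=cap('side')
u,v=map(int,pix(b,(.461,.35,.03))[0]);crop(b,'s5.png',u-70,v-55,u+70,v+50)
E
python3 plan.py .461 .351 .006 18
```

```text
time_s: 27.6
position: [0.4605, 0.3516, 0.2178]
tcp_rot: [[-0.0, -0.312, 0.95], [-0.0, 0.95, 0.312], [-1.0, -0.0, -0.0]]
force: [-0.1, -0.1, -0.5]
opening: 0.577
t 27.6 pos [0.4607 0.3518 0.2184] tip z 0.0364 psi 18.19 F [ 0.2 -0.4  1. ] op 0.574
delta tool [ 0.0304 -0.0009 -0.    ] -> 1 rows of [ 0.0304 -0.0009 -0.    ]  spin 0.0033 rad j6 end ~19
```

View pics/s5.png

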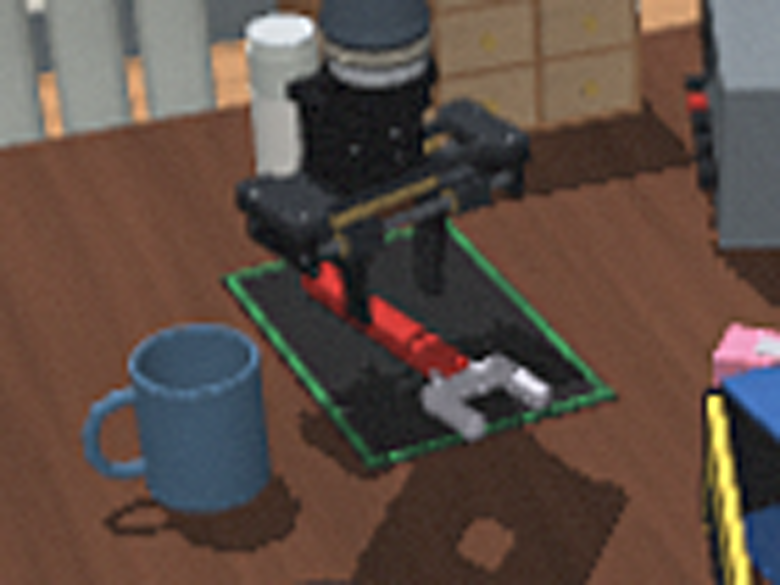

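```bash
python3 -m crank '[{"offset":[0.012,-0.0008,0],"spin":0},{"offset":[0.01,0,0],"spin":0},{"offset":[0.008,0,0],"spin":0},{"offset":[0,0,0],"spin":0}]'
python3 plan.py .461 .351 .006 18
python3 -m crank '[{"offset":[0,0,0],"spin":0},{"offset":[0,0,0],"spin":0},{"offset":[0,0,0],"spin":0},{"offset":[0,0,0],"spin":0},{"offset":[0,0,0],"spin":0}]' 0.0
python3 plan.py .461 .351 .006 18
```

```text
time_s: 28.05
position: [0.4599, 0.3508, 0.1863]
tcp_rot: [[-0.003, -0.313, 0.95], [-0.001, 0.95, 0.313], [-1.0, -0.0, -0.003]]
force: [-0.2, -0.2, 0.7]
opening: 0.573
t 28.1 pos [0.4599 0.3508 0.1863] tip z 0.0043 psi 18.27 F [-0.2 -0.2  0.7] op 0.573
delta tool [-0.0017 -0.0002  0.0011] -> 1 rows of [-0.0017 -0.0002  0.0011]  spin 0.0046 rad j6 end ~19
time_s: 28.55
position: [0.4607, 0.3513, 0.1881]
tcp_rot: [[0.002, -0.314, 0.95], [0.001, 0.95, 0.314], [-1.0, 0.0, 0.002]]
force: [0.1, 0.4, -1.1]
opening: 0.251
t 28.6 pos [0.4607 0.3513 0.1881] tip z 0.0061 psi 18.28 F [ 0.1  0.4 -1.1] op 0.251
delta tool [ 0.0001 -0.0004  0.0001] -> 1 rows of [ 0.0001 -0.0004  0.0001]  spin 0.0048 rad j6 end ~19
```

```bash
python3 -m crank '[{"offset":[-0.02,0,0],"spin":0},{"offset":[-0.04,0,0],"spin":0},{"offset":[-0.045,0,0],"spin":0},{"offset":[-0.045,0,0],"spin":0},{"offset":[-0.045,0,0],"spin":0},{"offset":[-0.03,0,0],"spin":0},{"offset":[0,0,0],"spin":0}]'
python3 plan.py .522 -.0424 .22 117.85
```

```text
time_s: 29.25
position: [0.461, 0.3516, 0.4172]
tcp_rot: [[0.009, -0.314, 0.949], [0.005, 0.95, 0.314], [-1.0, 0.002, 0.01]]
force: [0.6, 1.3, -3.2]
opening: 0.249
t 29.2 pos [0.461  0.3516 0.4172] tip z 0.2352 psi 18.28 F [ 0.6  1.3 -3.2] op 0.249
delta tool [ 0.014  -0.3933 -0.0659] -> 9 rows of [ 0.0016 -0.0437 -0.0073]  spin -1.7377 rad j6 end ~-122
```

```bash
python3 -m crank '[{"offset":[0,-0.0328,-0.0055],"spin":0},{"offset":[0,-0.0328,-0.0055],"spin":0},{"offset":[0,-0.0328,-0.0055],"spin":0},{"offset":[0,-0.0328,-0.0055],"spin":0},{"offset":[0,-0.0328,-0.0055],"spin":0},{"offset":[0,-0.0328,-0.0055],"spin":0},{"offset":[0,-0.0328,-0.0055],"spin":0},{"offset":[0,-0.0328,-0.0055],"spin":0},{"offset":[0,-0.0328,-0.0055],"spin":0},{"offset":[0,-0.0328,-0.0055],"spin":0},{"offset":[0,-0.0328,-0.0055],"spin":0},{"offset":[0,-0.0328,-0.0055],"spin":0}]'
python3 -m crank '[{"offset":[0,0,0],"spin":-0.12},{"offset":[0,0,0],"spin":-0.12},{"offset":[0,0,0],"spin":-0.12},{"offset":[0,0,0],"spin":-0.12},{"offset":[0,0,0],"spin":-0.12},{"offset":[0,0,0],"spin":-0.12},{"offset":[0,0,0],"spin":-0.12},{"offset":[0,0,0],"spin":-0.12},{"offset":[0,0,0],"spin":-0.12},{"offset":[0,0,0],"spin":-0.12},{"offset":[0,0,0],"spin":-0.12},{"offset":[0,0,0],"spin":-0.12}]'
python3 -m crank '[{"offset":[0,0,0],"spin":-0.12},{"offset":[0,0,0],"spin":-0.12},{"offset":[0,0,0],"spin":-0.05},{"offset":[0,0,0],"spin":0},{"offset":[0,0,0],"spin":0}]'
python3 plan.py .522 -.0424 .16 117.85
python3 look.py k2
```

```text
time_s: 30.45
position: [0.5202, -0.0444, 0.4102]
tcp_rot: [[-0.005, -0.313, 0.95], [0.002, 0.95, 0.313], [-1.0, 0.003, -0.004]]
force: [-0.2, -0.2, -4.1]
opening: 0.248
time_s: 31.65
position: [0.5201, -0.043, 0.4101]
tcp_rot: [[-0.006, -0.981, -0.192], [0.002, -0.192, 0.981], [-1.0, 0.005, 0.003]]
force: [-0.4, -0.3, -3.6]
opening: 0.249
time_s: 32.15
position: [0.5205, -0.0431, 0.4111]
tcp_rot: [[-0.004, -0.888, -0.459], [0.001, -0.459, 0.888], [-1.0, 0.003, 0.003]]
force: [-0.4, -0.5, -3.3]
opening: 0.252
t 32.1 pos [ 0.5205 -0.0431  0.4111] tip z 0.2291 psi 117.33 F [-0.4 -0.5 -3.3] op 0.252
delta tool [ 0.0691 -0.0018 -0.0002] -> 2 rows of [ 0.0345 -0.0009 -0.0001]  spin -0.0090 rad j6 end ~-122
```

View pics/k2_s.png

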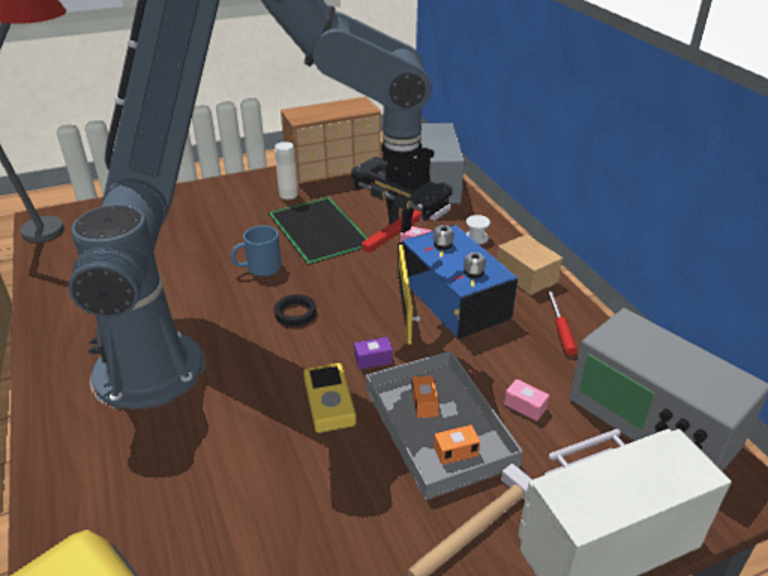

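View pics/k2_t.png

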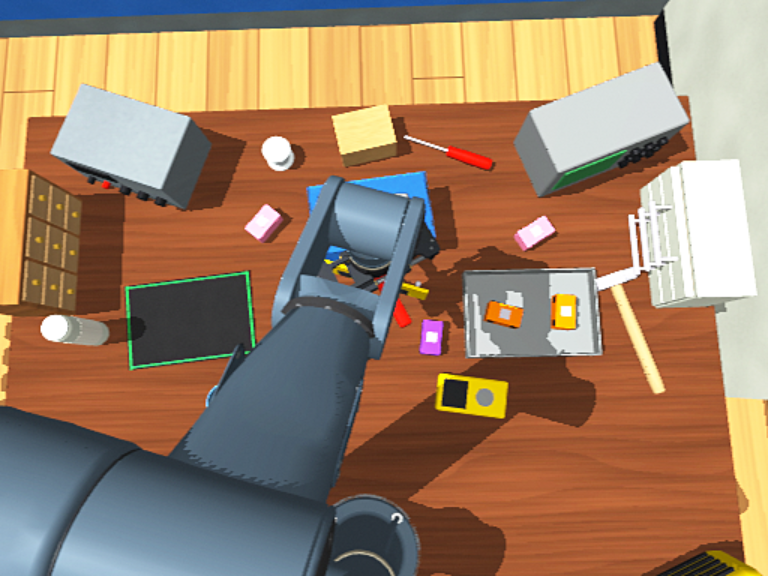

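```bash
python3 -m crank '[{"offset":[0.02,-0.0018,0],"spin":-0.009},{"offset":[0.03,0,0],"spin":0},{"offset":[0.025,0,0],"spin":0},{"offset":[0.015,0,0],"spin":0},{"offset":[0.008,0,0],"spin":0},{"offset":[0,0,0],"spin":0},{"offset":[0,0,0],"spin":0}]'
python3 plan.py .522 -.0424 .129 117.85
python3 - <<'E'
from h import *
b=cap('side')
u,v=map(int,pix(b,(.62,-.02,.13))[0]);crop(b,'s6.png',u-65,v-50,u+65,v+45)
E
```

```text
time_s: 32.95
position: [0.5231, -0.0426, 0.3153]
tcp_rot: [[0.001, -0.884, -0.468], [-0.0, -0.468, 0.884], [-1.0, -0.001, -0.001]]
force: [0.2, 0.3, -3.2]
opening: 0.247
t 33.0 pos [ 0.5231 -0.0426  0.3153] tip z 0.1333 psi 117.90 F [ 0.2  0.3 -3.2] op 0.247
delta tool [0.0043 0.0009 0.0007] -> 1 rows of [0.0043 0.0009 0.0007]  spin 0.0009 rad j6 end ~-122
```

View pics/s6.png

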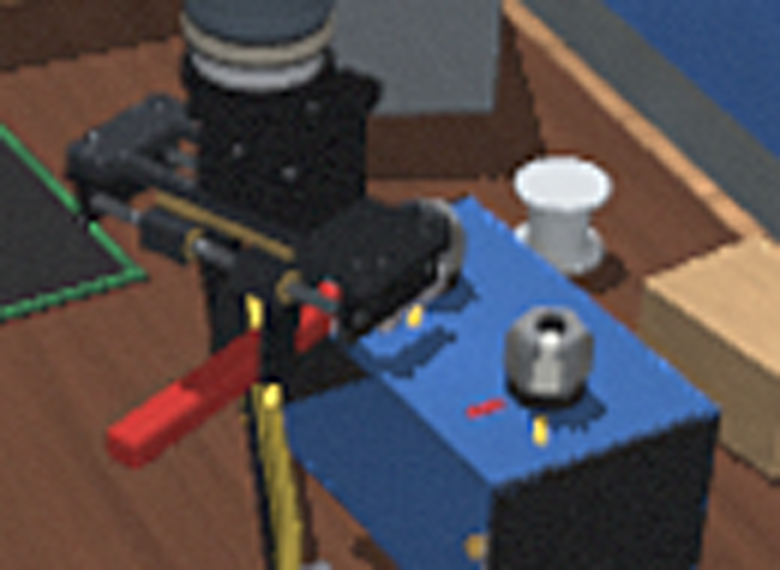

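```bash
python3 -m crank '[{"offset":[0.004,0.0005,0.0005],"spin":0},{"offset":[0,-0.008,0],"spin":0},{"offset":[0,-0.008,0],"spin":0},{"offset":[0,-0.006,0],"spin":0},{"offset":[0,0,0],"spin":0}]'
python3 plan.py .5627 -.0209 .129 117.85
python3 -m crank '[{"offset":[0,-0.005,0],"spin":0},{"offset":[0,-0.005,0],"spin":0},{"offset":[0,-0.004,0],"spin":0},{"offset":[0,0,0],"spin":0}]'
python3 plan.py .5627 -.0209 .129 117.85
```

```text
time_s: 33.5
position: [0.5427, -0.0315, 0.311]
tcp_rot: [[0.002, -0.883, -0.469], [-0.0, -0.469, 0.883], [-1.0, -0.002, -0.001]]
force: [0.9, -0.6, -3.5]
opening: 0.249
t 33.5 pos [ 0.5427 -0.0315  0.311 ] tip z 0.1290 psi 117.97 F [ 0.9 -0.6 -3.5] op 0.249
delta tool [ 0.0001 -0.0226  0.    ] -> 1 rows of [ 0.0001 -0.0226  0.    ]  spin 0.0021 rad j6 end ~-120
time_s: 33.9
position: [0.5544, -0.0252, 0.3108]
tcp_rot: [[0.001, -0.883, -0.468], [-0.0, -0.468, 0.883], [-1.0, -0.001, -0.001]]
force: [-0.9, -1.3, -4.2]
opening: 0.249
t 33.9 pos [ 0.5544 -0.0252  0.3108] tip z 0.1288 psi 117.94 F [-0.9 -1.3 -4.2] op 0.249
delta tool [-0.0002 -0.0093 -0.    ] -> 1 rows of [-0.0002 -0.0093 -0.    ]  spin 0.0015 rad j6 end ~-120
```

```bash
python3 -m crank '[{"offset":[0,-0.004,0],"spin":0},{"offset":[0,-0.003,0],"spin":0},{"offset":[0,-0.001,0],"spin":0},{"offset":[0,0,0],"spin":0}]'
python3 plan.py .5627 -.0209 .129 117.85
python3 - <<'E'
from h import *
b=cap('side'); a=cap('top')
u,v=map(int,pix(b,(.62,-.02,.13))[0]);crop(b,'s7.png',u-65,v-50,u+65,v+45)
st()
E
```

```text
time_s: 34.3
position: [0.5611, -0.0216, 0.3108]
tcp_rot: [[0.0, -0.884, -0.468], [-0.0, -0.468, 0.884], [-1.0, -0.0, -0.0]]
force: [0.5, -0.7, -3.5]
opening: 0.251
t 34.3 pos [ 0.5611 -0.0216  0.3108] tip z 0.1288 psi 117.92 F [ 0.5 -0.7 -3.5] op 0.251
delta tool [-0.0002 -0.0017 -0.0001] -> 1 rows of [-0.0002 -0.0017 -0.0001]  spin 0.0013 rad j6 end ~-120
t 34.4 pos [ 0.561  -0.0217  0.3108] F [-0.  -0.3 -3.8] M [-0.02  0.12 -0.01] op 0.249 
q [ -13.6   32.7   96.3   -0.    51.  -131.5]
[[ 0.    -0.884 -0.468]
 [-0.    -0.468  0.884]
 [-1.    -0.    -0.   ]]
```

View pics/s7.png

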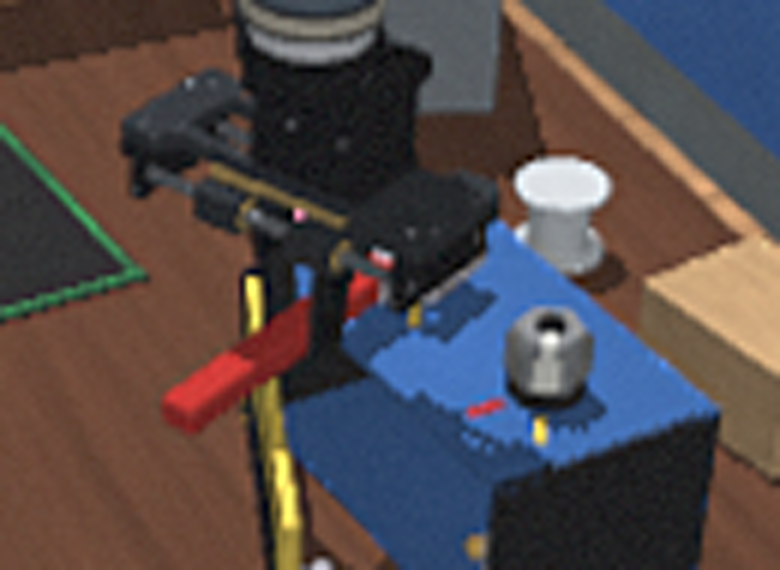

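```bash
cat > rad.py <<'E'
import sys
from h import *
C={'a':(.6582,.0295),'b':(.6705,-.0898)}[sys.argv[1]]
s=bot.read_state();R=np.array(s['tcp_rot']);p=np.array(s['position'])[:2]
psi=np.arctan2(R[1,2],R[0,2]);w=np.array([np.sin(psi),-np.cos(psi)]);n=R[:2,2]
d=np.array(C)-p
print('t %.1f'%s['time_s'],'z tip %.4f'%(s['position'][2]-.182),'psi %.2f'%np.degrees(psi),'nut ahead along wrench %.4f (want .108-.110) lateral(+tool z) %.4f'%(d@w,d@n),'F along,lat',round(float(np.array(s['force'])[:2]@w),1),round(float(np.array(s['force'])[:2]@n),1),'Fz',round(float(s['force'][2]),1),'Mz',round(float(s['moment'][2]),2),'op %.3f'%s['opening'])
# nominal nut turn if jaw follows exactly: stripe
print('wrench q nominal %.3f'%(2.0-np.radians(np.degrees(psi)-117.85)))
E
python3 rad.py a
python3 -m crank '[{"offset":[0,-0.0002,0.0055],"spin":0.05},{"offset":[0,-0.0005,0.011],"spin":0.1},{"offset":[0,-0.0005,0.011],"spin":0.1},{"offset":[0,0,0],"spin":0},{"offset":[0,0,0],"spin":0}]'
python3 rad.py a
```

```text
t 34.4 z tip 0.1288 psi 117.92 nut ahead along wrench 0.1099 (want .108-.110) lateral(+tool z) -0.0003 F along,lat -0.1 -0.2 Fz -3.8 Mz -0.01 op 0.249
wrench q nominal 1.999
time_s: 34.9
position: [0.5512, 0.0036, 0.3108]
tcp_rot: [[-0.0, -0.971, -0.237], [-0.001, -0.237, 0.971], [-1.0, 0.001, -0.001]]
force: [-0.8, -2.0, -3.7]
opening: 0.248
t 34.9 z tip 0.1288 psi 103.71 nut ahead along wrench 0.1101 (want .108-.110) lateral(+tool z) -0.0002 F along,lat -1.2 -1.8 Fz -3.7 Mz -0.18 op 0.248
wrench q nominal 2.247
```

```bash
python3 -m crank '[{"offset":[0,-0.0005,0.011],"spin":0.1},{"offset":[0,-0.0005,0.011],"spin":0.1},{"offset":[0,-0.0005,0.011],"spin":0.1},{"offset":[0,-0.0005,0.011],"spin":0.1},{"offset":[0,-0.0005,0.011],"spin":0.1},{"offset":[0,-0.0005,0.011],"spin":0.1},{"offset":[0,-0.0002,0.0055],"spin":0.05},{"offset":[0,0,0],"spin":0},{"offset":[0,0,0],"spin":0}]'
python3 rad.py a
cat > rl.py <<'E'
import sys
from h import *
b=cap('side'); a=cap('top')
cs=[]
for p in(a,b):
    u,v=map(int,pix(p,(.64,-.02,.13))[0]); cs.append(cv2.resize(p['pixels'][v-45:v+45,u-50:u+50],(400,360),interpolation=cv2.INTER_CUBIC))
cv2.imwrite('pics/'+sys.argv[1],np.hstack(cs))
E
python3 rl.py r1.png
```

```text
time_s: 35.8
position: [0.5575, 0.0734, 0.3108]
tcp_rot: [[0.001, -0.917, 0.4], [-0.0, 0.4, 0.917], [-1.0, -0.001, 0.0]]
force: [1.7, -2.8, -3.9]
opening: 0.247
t 35.8 z tip 0.1288 psi 66.43 nut ahead along wrench 0.1099 (want .108-.110) lateral(+tool z) 0.0000 F along,lat 2.7 -1.9 Fz -3.9 Mz -0.15 op 0.247
wrench q nominal 2.897
```

View pics/r1.png

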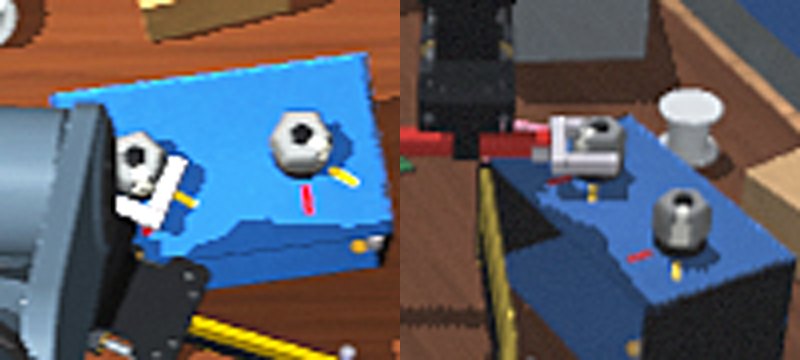

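```bash
python3 -m crank '[{"offset":[0,-0.0003,0.0066],"spin":0.06},{"offset":[0,-0.0001,0.0044],"spin":0.04},{"offset":[0,0,0],"spin":0},{"offset":[0,0,0],"spin":0}]'
python3 rad.py a
python3 - <<'E'
from h import *
b=cap('side'); a=cap('top')
cs=[]
for p in(a,b):
    u,v=map(int,pix(p,(.658,.0295,.14))[0]); cs.append(cv2.resize(p['pixels'][v-20:v+20,u-22:u+22],(396,360),interpolation=cv2.INTER_CUBIC))
cv2.imwrite('pics/r2.png',np.hstack(cs))
E
```

```text
time_s: 36.3
position: [0.5624, 0.0834, 0.3108]
tcp_rot: [[0.001, -0.872, 0.49], [-0.0, 0.49, 0.872], [-1.0, -0.001, 0.0]]
force: [3.2, -3.0, -4.4]
opening: 0.245
t 36.3 z tip 0.1288 psi 60.68 nut ahead along wrench 0.1099 (want .108-.110) lateral(+tool z) -0.0000 F along,lat 4.2 -1.0 Fz -4.4 Mz -0.15 op 0.245
wrench q nominal 2.998
```

View pics/r2.png

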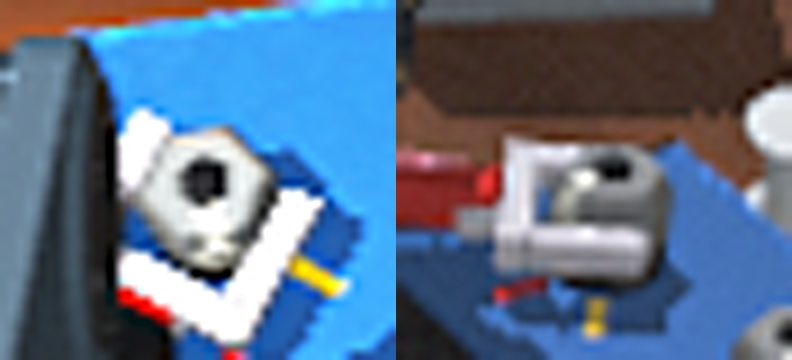

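```bash
python3 -m crank '[{"offset":[0,-0.0003,-0.0066],"spin":-0.06},{"offset":[0,-0.0001,-0.0044],"spin":-0.04},{"offset":[0,0,0],"spin":0},{"offset":[0,0,0],"spin":0}]'
python3 rad.py a
python3 -m crank '[{"offset":[0,0.006,0],"spin":0},{"offset":[0,0.01,0],"spin":0},{"offset":[0,0.015,0],"spin":0},{"offset":[0,0.02,0],"spin":0},{"offset":[-0.03,0,0],"spin":0},{"offset":[-0.04,0,0],"spin":0},{"offset":[-0.03,0.03,0],"spin":0},{"offset":[0,0.04,0],"spin":0},{"offset":[0,0.04,0],"spin":0}]'
python3 rad.py a; python3 look.py k3
```

```text
time_s: 36.8
position: [0.5567, 0.0744, 0.3106]
tcp_rot: [[-0.002, -0.916, 0.402], [0.001, 0.402, 0.916], [-1.0, 0.002, 0.0]]
force: [-0.1, -0.4, -4.2]
opening: 0.246
t 36.8 z tip 0.1286 psi 66.30 nut ahead along wrench 0.1110 (want .108-.110) lateral(+tool z) -0.0003 F along,lat 0.0 -0.4 Fz -4.2 Mz -0.08 op 0.246
wrench q nominal 2.900
time_s: 37.7
position: [0.4079, 0.1393, 0.4118]
tcp_rot: [[0.002, -0.916, 0.402], [0.001, 0.402, 0.916], [-1.0, -0.001, 0.002]]
force: [-0.1, 0.9, -4.3]
opening: 0.248
t 37.7 z tip 0.2298 psi 66.31 nut ahead along wrench 0.2734 (want .108-.110) lateral(+tool z) -0.0000 F along,lat -0.5 0.8 Fz -4.3 Mz -0.01 op 0.248
wrench q nominal 2.899
```

View pics/k3_n.png

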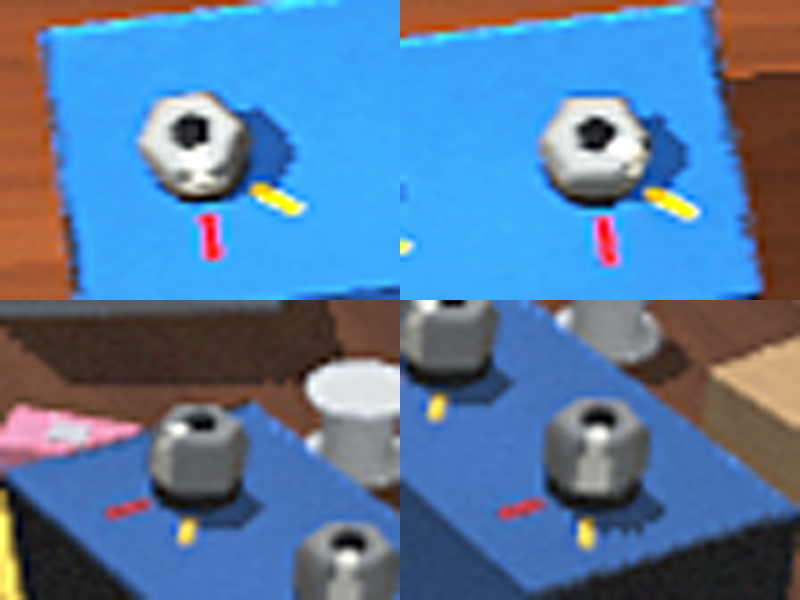

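```bash
cat > q2.py <<'E'
from h import *
N={'a':(.6582,.0295),'b':(.6705,-.0898)}
p=cap('top')
for n in 'ab':
    c=np.array(N[n])-[.0015,0]
    u,v=pix(p,(c[0],c[1],.1465))[0]
    best=[]
    S=10;u0=int(u)-18;v0=int(v)-18
    im=cv2.resize(p['pixels'][v0:v0+36,u0:u0+36],None,fx=S,fy=S,interpolation=cv2.INTER_CUBIC).astype(np.float32)
    g=im.sum(2)/3; L=im[...,2]-im[...,0]
    # blueness contrast edge: sum gradient of (R-B) across hex outline of max section z .143, averaged over 6 edges; scan angle & centre
    gx=cv2.Sobel(cv2.GaussianBlur(L,(0,0),5),cv2.CV_32F,1,0);gy=cv2.Sobel(cv2.GaussianBlur(L,(0,0),5),cv2.CV_32F,0,1)
    R=.02
    for dx in np.arange(-2,2.1,1):
     for dy in np.arange(-2,2.1,1):
      for th in np.arange(0,60,1.0):
        sc=0;
        for k in range(6):
            t=np.radians(th+60*k);nn=np.array([np.cos(t),np.sin(t)]);tt=np.array([-nn[1],nn[0]])
            if nn[0]<-.3: continue   # front faces hidden by body below
            s=np.linspace(-.01,.01,15)
            P=np.c_[(c+[dx/1e3,dy/1e3])+R*nn+s[:,None]*tt,np.full(15,.143)]
            Q=(pix(p,P)-[u0,v0]+.5)*S; P2=P.copy();P2[:,:2]+=nn*.001; d=(pix(p,P2)-[u0,v0]+.5)*S-Q; d/=np.linalg.norm(d,axis=1)[:,None]
            i=np.clip(Q.astype(int),0,36*S-1); sc-= (gx[i[:,1],i[:,0]]*d[:,0]+gy[i[:,1],i[:,0]]*d[:,1]).mean()
        best.append((sc,th,dx,dy))
    best.sort(reverse=True); print(n,[(round(float(x[0])),x[1],x[2],x[3]) for x in best[:4]])
    # stripe
    g0=p['pixels'].astype(int).min(2)
    V,U=np.mgrid[int(v)-12:int(v)+14,int(u)-14:int(u)+14]
    P=onplane(p,U+0.,V+0.,.1465)[...,:2]-c; r=np.hypot(P[...,0],P[...,1])
    m=(r>.012)&(r<.024)
    ang=np.degrees(np.arctan2(P[...,1],P[...,0]))[m]%360; val=g0[V,U][m]
    h=[ (round(val[abs((ang-k+180)%360-180)<8].max())) for k in range(150,280,6)]
    print(dict(zip(range(150,280,6),h)))
E
python3 q2.py
```

```text
a [(321, np.float64(13.0), np.float64(-1.0), np.float64(-1.0)), (321, np.float64(14.0), np.float64(-1.0), np.float64(-1.0)), (320, np.float64(15.0), np.float64(-1.0), np.float64(-1.0)), (320, np.float64(13.0), np.float64(-1.0), np.float64(0.0))]
{150: 227, 156: 242, 162: 242, 168: 242, 174: 255, 180: 255, 186: 255, 192: 255, 198: 255, 204: 255, 210: 255, 216: 243, 222: 233, 228: 233, 234: 233, 240: 232, 246: 232, 252: 218, 258: 218, 264: 233, 270: 233, 276: 231}
b [(317, np.float64(59.0), np.float64(-1.0), np.float64(0.0)), (317, np.float64(47.0), np.float64(-1.0), np.float64(1.0)), (316, np.float64(0.0), np.float64(-1.0), np.float64(0.0)), (316, np.float64(58.0), np.float64(-1.0), np.float64(0.0))]
{150: 228, 156: 228, 162: 228, 168: 228, 174: 228, 180: 229, 186: 230, 192: 230, 198: 231, 204: 231, 210: 231, 216: 225, 222: 255, 228: 255, 234: 255, 240: 255, 246: 255, 252: 255, 258: 255, 264: 255, 270: 243, 276: 229}
```

```bash
cat > q3.py <<'E'
from h import *
N={'a':(.6567,.0295),'b':(.669,-.0898)}
def est(p,n,S=8):
    c=np.array(N[n]);u,v=pix(p,(c[0],c[1],.15))[0];u0=int(u)-16;v0=int(v)-14
    im=cv2.resize(p['pixels'][v0:v0+32,u0:u0+32],None,fx=S,fy=S,interpolation=cv2.INTER_LINEAR).astype(float)
    mx=im.max(2);mn=im.min(2)
    V,U=np.mgrid[0:32*S,0:32*S]; uu=(U+.5)/S-.5+u0; vv=(V+.5)/S-.5+v0
    rr=np.hypot(uu-u,vv-v)
    w=np.clip(150-mx,0,None)*(rr<6); pc=np.array([(uu*w).sum(),(vv*w).sum()])/w.sum()
    ctr=onplane(p,pc[0],pc[1],.154)[:2]
    P=onplane(p,uu,vv,.1465)[...,:2]-ctr; r=np.hypot(P[...,0],P[...,1])
    out=[]
    for th in(238,244,248):
        w=np.clip(mn-th,0,None)*(r>.011)*(r<.023)
        if w.sum()==0: out.append(None);continue
        d=(P*w[...,None]).sum((0,1))/w.sum(); a=np.degrees(np.arctan2(d[1],d[0]))%360
        out.append((round(a,1),round(float(np.hypot(*d))*1000,1),round(2.9-np.radians((a-186.25+60)%360-60),3)))
    return ctr.round(4),out
p=cap('top')
for n in 'ab': print(n,*est(p,n))
E
python3 q3.py
```

```text
a [0.6554 0.0283] [(np.float64(186.0), 13.0, np.float64(2.904)), (np.float64(185.9), 12.8, np.float64(2.906)), (np.float64(185.6), 12.5, np.float64(2.911))]
b [ 0.6678 -0.0906] [(np.float64(250.4), 12.9, np.float64(1.781)), (np.float64(250.1), 12.8, np.float64(1.786)), (np.float64(249.7), 12.8, np.float64(1.793))]
```

```bash
python3 - <<'E'
from h import *
p=cap('side')
for n,c in {'a':(.6582,.0295),'b':(.6705,-.0898)}.items():
    u,v=pix(p,(c[0],c[1],.154))[0]
    u0=int(u)-14;v0=int(v)-10;S=12
    im=cv2.resize(p['pixels'][v0:v0+26,u0:u0+32],None,fx=S,fy=S,interpolation=cv2.INTER_CUBIC)
    g=im.max(2).astype(float);V,U=np.mgrid[0:26*S,0:32*S];uu=(U+.5)/S-.5+u0;vv=(V+.5)/S-.5+v0
    # plug: darkest blob in the upper half
    w=np.clip(70-g,0,None)*(vv<v+4)*(abs(uu-u-1.5)<5); pc=np.array([(uu*w).sum(),(vv*w).sum()])/w.sum()
    w=np.clip(im.min(2)-165.,0,None)*(vv>pc[1]-2)*(vv<pc[1]+14)*(abs(uu-pc[0])<11); sc=np.array([(uu*w).sum(),(vv*w).sum()])/w.sum()
    print(n,'plug',pc.round(2),'exp',np.round([u,v],2),'stripe rel',(sc-pc).round(2),'w',w.sum())
    for q in (1.9,2.0,2.1,2.7,2.8,2.9,3.0):
        t=np.radians(186.25)+2.9-q; 
        pr=pix(p,[(c[0]+.018*np.cos(t),c[1]+.018*np.sin(t),.1465),(c[0]+.02*np.cos(t),c[1]+.02*np.sin(t),.132)])-[u,v]; print(q,pr.round(2).tolist())
    cv2.imwrite('pics/sd_%s.png'%n,cv2.resize(im,None,fx=1.3,fy=1.3))
E
python3 -c "
import cv2,numpy as np
a=cv2.imread('pics/sd_a.png');b=cv2.imread('pics/sd_b.png');c=np.hstack([a,b]);cv2.imwrite('pics/sd.png',cv2.resize(c,None,fx=790/c.shape[1],fy=790/c.shape[1]))"
```

```text
a plug [296.1  147.17] exp [295.   150.99] stripe rel [-3.75  6.28] w 41021.0
1.9 [[-0.11, 4.91], [-0.34, 8.97]]
2.0 [[-0.66, 4.87], [-0.95, 8.93]]
2.1 [[-1.21, 4.81], [-1.55, 8.85]]
2.7 [[-4.07, 3.85], [-4.71, 7.78]]
2.8 [[-4.43, 3.61], [-5.11, 7.51]]
2.9 [[-4.75, 3.36], [-5.46, 7.23]]
3.0 [[-5.02, 3.09], [-5.76, 6.93]]
b plug [316.83 170.12] exp [315.82 169.3 ] stripe rel [-0.65  3.33] w 48545.0
1.9 [[0.03, 5.33], [-0.31, 9.53]]
2.0 [[-0.55, 5.29], [-0.96, 9.49]]
2.1 [[-1.14, 5.21], [-1.61, 9.4]]
2.7 [[-4.23, 4.14], [-5.02, 8.2]]
2.8 [[-4.63, 3.88], [-5.46, 7.91]]
2.9 [[-4.98, 3.59], [-5.85, 7.59]]
3.0 [[-5.29, 3.29], [-6.19, 7.25]]
```

View pics/sd.png

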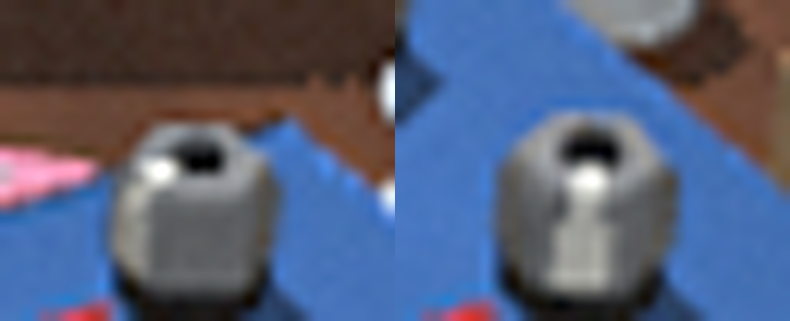

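```bash
python3 plan.py .5343 -.1617 .2 117.85
```

```text
t 38.0 pos [0.4094 0.139  0.4111] tip z 0.2291 psi 66.41 F [ 0.5 -0.2 -2.8] op 0.255
delta tool [ 0.0292 -0.2348 -0.2257] -> 6 rows of [ 0.0049 -0.0391 -0.0376]  spin -0.8978 rad j6 end ~-135
```

```bash
python3 -m crank '[{"offset":[0,-0.0235,-0.0226],"spin":0},{"offset":[0,-0.0235,-0.0226],"spin":0},{"offset":[0,-0.0235,-0.0226],"spin":0},{"offset":[0,-0.0235,-0.0226],"spin":0},{"offset":[0,-0.0235,-0.0226],"spin":0},{"offset":[0,-0.0235,-0.0226],"spin":0},{"offset":[0,-0.0235,-0.0226],"spin":0},{"offset":[0,-0.0235,-0.0226],"spin":0},{"offset":[0,-0.0235,-0.0226],"spin":0},{"offset":[0,-0.0235,-0.0226],"spin":0},{"offset":[0,0,0],"spin":-0.1},{"offset":[0,0,0],"spin":-0.12}]'
python3 -m crank '[{"offset":[0,0,0],"spin":-0.12},{"offset":[0,0,0],"spin":-0.12},{"offset":[0,0,0],"spin":-0.12},{"offset":[0,0,0],"spin":-0.12},{"offset":[0,0,0],"spin":-0.12},{"offset":[0,0,0],"spin":-0.08},{"offset":[0,0,0],"spin":0},{"offset":[0,0,0],"spin":0}]'
python3 plan.py .5343 -.1617 .129 117.85
```

```text
time_s: 39.15
position: [0.5354, -0.1651, 0.41]
tcp_rot: [[0.0, -0.982, 0.19], [0.0, 0.19, 0.982], [-1.0, -0.0, 0.0]]
force: [0.6, -0.2, -3.5]
opening: 0.251
time_s: 39.95
position: [0.5348, -0.1633, 0.4104]
tcp_rot: [[-0.0, -0.885, -0.466], [0.0, -0.466, 0.885], [-1.0, 0.0, 0.0]]
force: [0.0, 0.1, -4.2]
opening: 0.255
t 40.0 pos [ 0.5348 -0.1633  0.4104] tip z 0.2284 psi 117.78 F [ 0.   0.1 -4.2] op 0.255
delta tool [ 0.0994 -0.0003  0.0016] -> 3 rows of [ 0.0331 -0.0001  0.0005]  spin -0.0012 rad j6 end ~-135
```

```bash
python3 -m crank '[{"offset":[0.02,-0.0003,0.0016],"spin":0},{"offset":[0.03,0,0],"spin":0},{"offset":[0.025,0,0],"spin":0},{"offset":[0.015,0,0],"spin":0},{"offset":[0.009,0,0],"spin":0},{"offset":[0,0,0],"spin":0},{"offset":[0,0,0],"spin":0},{"offset":[0,0,0],"spin":0}]'
python3 rad.py b
```

```text
time_s: 40.75
position: [0.5344, -0.1614, 0.3128]
tcp_rot: [[0.002, -0.884, -0.468], [-0.001, -0.468, 0.884], [-1.0, -0.001, -0.002]]
force: [0.2, -0.3, -3.9]
opening: 0.254
t 40.8 z tip 0.1308 psi 117.90 nut ahead along wrench 0.1538 (want .108-.110) lateral(+tool z) -0.0004 F along,lat 0.0 -0.4 Fz -3.9 Mz 0.02 op 0.254
wrench q nominal 1.999
```

```bash
python3 -m crank '[{"offset":[0.0015,0,-0.0003],"spin":0},{"offset":[0,-0.008,0],"spin":0},{"offset":[0,-0.008,0],"spin":0},{"offset":[0,-0.006,0],"spin":0},{"offset":[0,-0.005,0],"spin":0},{"offset":[0,-0.003,0],"spin":0},{"offset":[0,0,0],"spin":0}]'
python3 rad.py b
python3 -m crank '[{"offset":[0,-0.004,0],"spin":0},{"offset":[0,-0.004,0],"spin":0},{"offset":[0,-0.003,0],"spin":0},{"offset":[0,-0.003,0],"spin":0},{"offset":[0,0,0],"spin":0},{"offset":[0,0,0],"spin":0}]'
python3 rad.py b; python3 rl.py r4.png
```

```text
time_s: 41.45
position: [0.561, -0.1471, 0.3102]
tcp_rot: [[0.0, -0.883, -0.469], [-0.0, -0.469, 0.883], [-1.0, -0.0, -0.0]]
force: [0.5, -0.6, -4.6]
opening: 0.251
t 41.5 z tip 0.1282 psi 117.95 nut ahead along wrench 0.1235 (want .108-.110) lateral(+tool z) -0.0007 F along,lat 0.1 -0.7 Fz -4.6 Mz -0.08 op 0.251
wrench q nominal 1.998
time_s: 42.05
position: [0.5731, -0.1407, 0.3102]
tcp_rot: [[0.0, -0.884, -0.468], [-0.0, -0.468, 0.884], [-1.0, -0.0, -0.0]]
force: [1.5, 0.2, -3.4]
opening: 0.248
t 42.0 z tip 0.1282 psi 117.92 nut ahead along wrench 0.1100 (want .108-.110) lateral(+tool z) -0.0006 F along,lat 1.4 -0.5 Fz -3.4 Mz 0.03 op 0.248
wrench q nominal 1.999
```

View pics/r4.png

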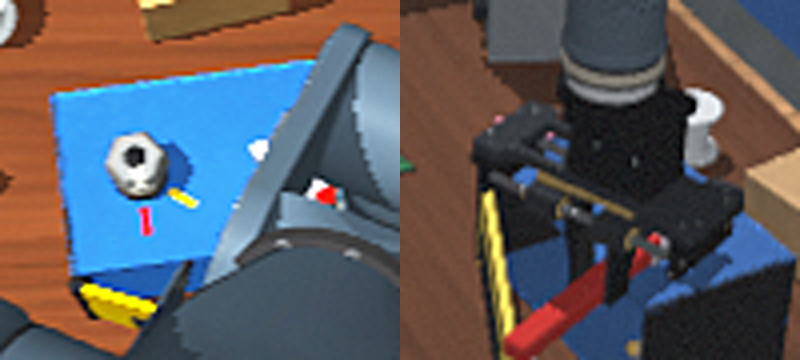

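```bash
python3 -m crank '[{"offset":[0,-0.0002,0.0055],"spin":0.05},{"offset":[0,-0.0005,0.011],"spin":0.1},{"offset":[0,-0.0005,0.011],"spin":0.1},{"offset":[0,-0.0005,0.011],"spin":0.1},{"offset":[0,0,0],"spin":0},{"offset":[0,0,0],"spin":0}]'
python3 rad.py b
```

```text
time_s: 42.75
position: [0.5612, -0.1049, 0.3104]
tcp_rot: [[0.0, -0.99, -0.139], [-0.001, -0.139, 0.99], [-1.0, -0.0, -0.001]]
force: [1.2, -1.7, -4.3]
opening: 0.25
t 42.8 z tip 0.1284 psi 97.97 nut ahead along wrench 0.1103 (want .108-.110) lateral(+tool z) -0.0002 F along,lat 1.0 -1.8 Fz -4.3 Mz -0.19 op 0.250
wrench q nominal 2.347
```

```bash
python3 -m crank '[{"offset":[0,-0.0005,0.011],"spin":0.1},{"offset":[0,-0.0005,0.011],"spin":0.1},{"offset":[0,-0.0005,0.011],"spin":0.1},{"offset":[0,-0.0005,0.011],"spin":0.1},{"offset":[0,-0.0005,0.011],"spin":0.1},{"offset":[0,-0.0005,0.011],"spin":0.1},{"offset":[0,-0.0002,0.0055],"spin":0.05},{"offset":[0,0,0],"spin":0},{"offset":[0,0,0],"spin":0}]'
python3 rad.py b
```

```text
time_s: 43.65
position: [0.5744, -0.036, 0.3104]
tcp_rot: [[0.002, -0.872, 0.489], [-0.001, 0.489, 0.872], [-1.0, -0.002, 0.0]]
force: [1.7, -2.4, -3.6]
opening: 0.246
t 43.6 z tip 0.1284 psi 60.71 nut ahead along wrench 0.1101 (want .108-.110) lateral(+tool z) 0.0000 F along,lat 2.7 -1.2 Fz -3.6 Mz -0.1 op 0.246
wrench q nominal 2.997
```

Back the wrench off, withdraw and look.

```bash
python3 -m crank '[{"offset":[0,-0.0003,-0.0066],"spin":-0.06},{"offset":[0,-0.0001,-0.0044],"spin":-0.04},{"offset":[0,0,0],"spin":0},{"offset":[0,0,0],"spin":0}]'
python3 rad.py b
python3 -m crank '[{"offset":[0,0.006,0],"spin":0},{"offset":[0,0.01,0],"spin":0},{"offset":[0,0.015,0],"spin":0},{"offset":[0,0.02,0],"spin":0},{"offset":[-0.03,0,0],"spin":0},{"offset":[-0.04,0,0],"spin":0},{"offset":[-0.03,0.03,0],"spin":0},{"offset":[0,0.04,0],"spin":0},{"offset":[0,0.03,0],"spin":0}]'
python3 plan.py .41 .14 .23 66.3
```

```text
time_s: 44.05
position: [0.5687, -0.045, 0.3101]
tcp_rot: [[-0.001, -0.916, 0.402], [0.001, 0.402, 0.916], [-1.0, 0.002, 0.001]]
force: [0.1, -0.0, -3.6]
opening: 0.248
t 44.0 z tip 0.1281 psi 66.31 nut ahead along wrench 0.1112 (want .108-.110) lateral(+tool z) -0.0001 F along,lat 0.1 0.0 Fz -3.6 Mz 0.0 op 0.248
wrench q nominal 2.900
time_s: 44.95
position: [0.4278, 0.0168, 0.4109]
tcp_rot: [[-0.001, -0.916, 0.401], [0.001, 0.401, 0.916], [-1.0, 0.001, 0.0]]
force: [-0.4, 0.7, -3.7]
opening: 0.25
t 45.0 pos [0.4278 0.0168 0.4109] tip z 0.2289 psi 66.37 F [-0.4  0.7 -3.7] op 0.250
delta tool [-0.001   0.0656  0.1057] -> 3 rows of [-0.0003  0.0219  0.0352]  spin 0.0013 rad j6 end ~-47
```

```bash
python3 -m crank '[{"offset":[0,0.0219,0.0352],"spin":0},{"offset":[0,0.0219,0.0352],"spin":0},{"offset":[0,0.0219,0.0352],"spin":0},{"offset":[0,0,0],"spin":0}]'; python3 look.py k4; python3 q3.py
```

```text
time_s: 45.35
position: [0.4102, 0.1424, 0.4102]
tcp_rot: [[-0.002, -0.918, 0.396], [0.002, 0.396, 0.918], [-1.0, 0.003, 0.001]]
force: [0.3, -1.0, -3.2]
opening: 0.247
a [0.6554 0.0283] [(np.float64(186.2), 13.0, np.float64(2.901)), (np.float64(185.9), 12.8, np.float64(2.905)), (np.float64(185.7), 12.5, np.float64(2.91))]
b [ 0.6676 -0.0908] [(np.float64(185.9), 13.2, np.float64(2.906)), (np.float64(185.9), 12.9, np.float64(2.906)), (np.float64(185.9), 12.6, np.float64(2.905))]
```

View pics/k4_n.png

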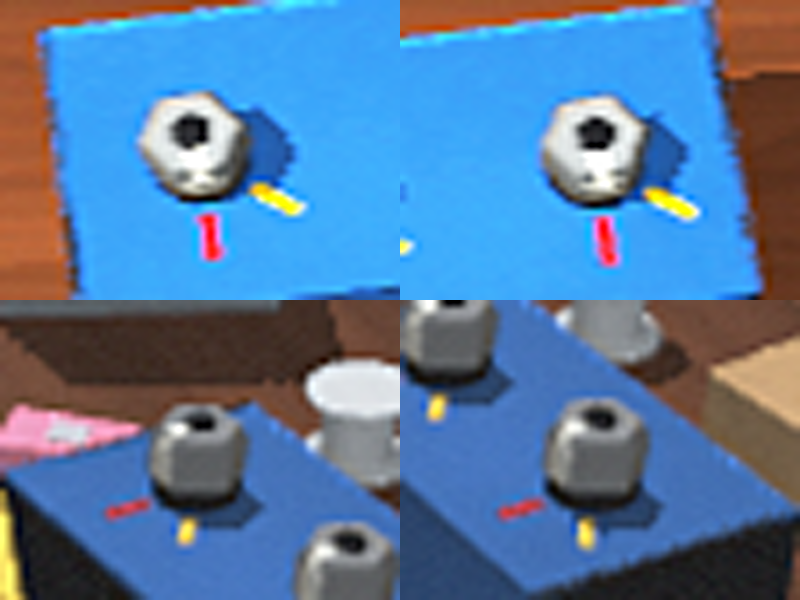

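```bash
python3 plan.py .471 .366 .2 5.9
```

```text
t 45.5 pos [0.4122 0.1388 0.4102] tip z 0.2282 psi 66.44 F [-0.2 -0.2 -4.2] op 0.245
delta tool [0.0281 0.0369 0.2318] -> 6 rows of [0.0047 0.0062 0.0386]  spin 1.0566 rad j6 end ~32
```

```bash
python3 -m crank '[{"offset":[0,0.0046,0.029],"spin":0},{"offset":[0,0.0046,0.029],"spin":0},{"offset":[0,0.0046,0.029],"spin":0},{"offset":[0,0.0046,0.029],"spin":0},{"offset":[0,0.0046,0.029],"spin":0},{"offset":[0,0.0046,0.029],"spin":0},{"offset":[0,0.0046,0.029],"spin":0},{"offset":[0,0.0046,0.029],"spin":0},{"offset":[0,0,0],"spin":0.1},{"offset":[0,0,0],"spin":0.12},{"offset":[0,0,0],"spin":0.12},{"offset":[0,0,0],"spin":0.12}]'
python3 -m crank '[{"offset":[0.02,0,0],"spin":0.12},{"offset":[0.03,0,0],"spin":0.12},{"offset":[0.03,0,0],"spin":0.12},{"offset":[0.03,0,0],"spin":0.12},{"offset":[0.02,0,0],"spin":0.116},{"offset":[0,0,0],"spin":0},{"offset":[0,0,0],"spin":0}]'
python3 plan.py .471 .366 .007 5.9
```

```text
time_s: 46.7
position: [0.4733, 0.3642, 0.4096]
tcp_rot: [[-0.001, -0.637, 0.771], [-0.001, 0.771, 0.637], [-1.0, 0.0, -0.002]]
force: [0.1, 0.0, -3.9]
opening: 0.252
time_s: 47.4
position: [0.4733, 0.3648, 0.2801]
tcp_rot: [[-0.0, -0.102, 0.995], [-0.0, 0.995, 0.102], [-1.0, -0.0, -0.0]]
force: [0.6, 0.2, -3.3]
opening: 0.251
t 47.4 pos [0.4733 0.3648 0.2801] tip z 0.0981 psi 5.88 F [ 0.6  0.2 -3.3] op 0.251
delta tool [ 0.0911  0.0015 -0.0021] -> 3 rows of [ 0.0304  0.0005 -0.0007]  spin -0.0004 rad j6 end ~32
```

```bash
python3 -m crank '[{"offset":[0.03,0.0015,-0.002],"spin":0},{"offset":[0.03,0,0],"spin":0},{"offset":[0.02,0,0],"spin":0},{"offset":[0.008,0,0],"spin":0},{"offset":[0,0,0],"spin":0},{"offset":[0,0,0],"spin":0}]'
python3 plan.py .471 .366 .006 5.9
```

```text
time_s: 48.0
position: [0.4712, 0.3674, 0.1938]
tcp_rot: [[0.003, -0.102, 0.995], [0.001, 0.995, 0.102], [-1.0, 0.001, 0.003]]
force: [0.6, 0.1, -2.7]
opening: 0.254
t 48.0 pos [0.4712 0.3674 0.1938] tip z 0.0118 psi 5.87 F [ 0.6  0.1 -2.7] op 0.254
delta tool [ 0.0058 -0.0014 -0.0004] -> 1 rows of [ 0.0058 -0.0014 -0.0004]  spin -0.0006 rad j6 end ~32
```

```bash
python3 -m crank '[{"offset":[0.002,-0.001,0],"spin":0},{"offset":[0.002,0,0],"spin":0},{"offset":[0.001,0,0],"spin":0},{"offset":[0,0,0],"spin":0},{"offset":[0,0,0],"spin":0}]'
python3 plan.py .471 .366 .006 5.9
python3 -m crank '[{"offset":[0,0,0],"spin":0},{"offset":[0,0,0],"spin":0},{"offset":[0,0,0],"spin":0},{"offset":[-0.015,0,0],"spin":0},{"offset":[-0.03,0,0],"spin":0},{"offset":[-0.04,0,0],"spin":0},{"offset":[-0.04,0,0],"spin":0},{"offset":[-0.04,0,0],"spin":0},{"offset":[0,0,0],"spin":0}]' 0.05
python3 plan.py .40 0 .2 90
```

```text
time_s: 48.5
position: [0.4706, 0.3662, 0.1881]
tcp_rot: [[0.001, -0.102, 0.995], [0.0, 0.995, 0.102], [-1.0, 0.0, 0.001]]
force: [-0.3, -1.9, 3.3]
opening: 0.25
t 48.5 pos [0.4706 0.3662 0.1881] tip z 0.0061 psi 5.86 F [-0.3 -1.9  3.3] op 0.250
delta tool [ 0.0001 -0.0003  0.0004] -> 1 rows of [ 0.0001 -0.0003  0.0004]  spin -0.0007 rad j6 end ~32
time_s: 49.4
position: [0.4718, 0.3671, 0.3595]
tcp_rot: [[0.012, -0.102, 0.995], [0.007, 0.995, 0.102], [-1.0, 0.005, 0.013]]
force: [0.4, 0.4, 0.1]
opening: 0.577
t 49.4 pos [0.4718 0.3671 0.3595] tip z 0.1775 psi 5.85 F [0.4 0.4 0.1] op 0.577
delta tool [-0.0258 -0.3577 -0.1086] -> 8 rows of [-0.0032 -0.0447 -0.0136]  spin -1.4687 rad j6 end ~-90
```

```bash
python3 look.py k5; python3 wr.py; python3 plan.py .465 -.086 .15 -83.75
```

```text
z red [0.0168 0.0201 0.0231] z head [0.0124 0.0162 0.0195]
dir -84.84 handle len 138.56548264568403 wid 23.249401477194674 head tip 193.49394615941966 head wid 65.14607024119145 lat head-handle 1.1580517337214102
rects ((468.4096374511719, 365.7092590332031), (22.57678985595703, 138.48692321777344), 5.729811668395996) ((477.8329772949219, 277.1594543457031), (65.23528289794922, 68.9435806274414), 3.952850341796875)
origin by tail [0.4717 0.3302]
origin by tip [0.4685 0.3656]
t 49.5 pos [0.4699 0.3659 0.3527] tip z 0.1707 psi 5.85 F [-0.6 -0.5  0.1] op 0.578
delta tool [ 0.0207 -0.449  -0.0509] -> 10 rows of [ 0.0021 -0.0449 -0.0051]  spin 1.5638 rad j6 end ~73
```

View pics/k5_s.png

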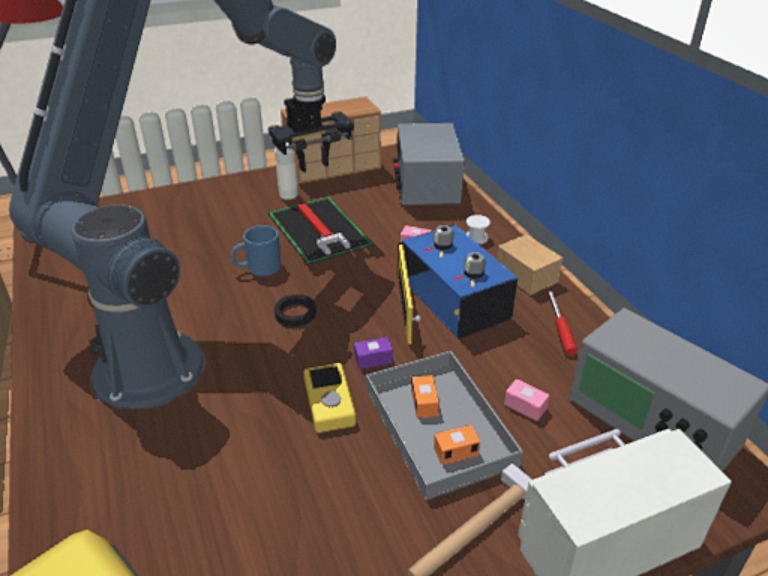

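Wrench flat within the mat (side ~(325,230)), modules in the tray. Now to the door.

```bash
python3 -m crank '[{"offset":[0,-0.0408,-0.0046],"spin":0},{"offset":[0,-0.0408,-0.0046],"spin":0},{"offset":[0,-0.0408,-0.0046],"spin":0},{"offset":[0,-0.0408,-0.0046],"spin":0},{"offset":[0,-0.0408,-0.0046],"spin":0},{"offset":[0,-0.0408,-0.0046],"spin":0},{"offset":[0,-0.0408,-0.0046],"spin":0},{"offset":[0,-0.0408,-0.0046],"spin":0},{"offset":[0,-0.0408,-0.0046],"spin":0},{"offset":[0,-0.0408,-0.0046],"spin":0},{"offset":[0,-0.0408,-0.0046],"spin":0},{"offset":[0,0,0],"spin":0}]' 0.0
python3 -m crank '[{"offset":[0,0,0],"spin":0.14},{"offset":[0,0,0],"spin":0.14},{"offset":[0,0,0],"spin":0.14},{"offset":[0,0,0],"spin":0.14},{"offset":[0,0,0],"spin":0.14},{"offset":[0,0,0],"spin":0.14},{"offset":[0,0,0],"spin":0.14},{"offset":[0,0,0],"spin":0.14},{"offset":[0,0,0],"spin":0.14},{"offset":[0,0,0],"spin":0.14},{"offset":[0,0,0],"spin":0.14},{"offset":[0,0,0],"spin":0.02}]'
python3 plan.py .465 -.086 .06 -83.75
```

```text
time_s: 50.75
position: [0.466, -0.0897, 0.351]
tcp_rot: [[-0.001, -0.096, 0.995], [-0.001, 0.995, 0.096], [-1.0, -0.001, -0.001]]
force: [0.2, 0.0, 0.1]
opening: 0.005
time_s: 51.95
position: [0.4651, -0.0845, 0.3511]
tcp_rot: [[-0.003, 0.994, 0.112], [0.002, 0.112, -0.994], [-1.0, -0.003, -0.002]]
force: [0.2, 0.3, 0.6]
opening: 0.004
t 52.0 pos [ 0.4651 -0.0845  0.3511] tip z 0.1691 psi -83.55 F [0.2 0.3 0.6] op 0.004
delta tool [0.1091 0.     0.0017] -> 3 rows of [0.0364 0.     0.0006]  spin 0.0036 rad j6 end ~73
```

```bash
python3 -m crank '[{"offset":[0.03,0,0.0015],"spin":0},{"offset":[0.035,0,0],"spin":0},{"offset":[0.03,0,0],"spin":0},{"offset":[0.014,0,0],"spin":0},{"offset":[0,0,0],"spin":0}]'
python3 -m crank '[{"offset":[0,0.01,0],"spin":0},{"offset":[0,0.01,0],"spin":0},{"offset":[0,0.01,0],"spin":0},{"offset":[0,0.01,0],"spin":0},{"offset":[0,0,0],"spin":0}]'
python3 -m crank '[{"offset":[0,0.01,0],"spin":0},{"offset":[0,0.01,0],"spin":0},{"offset":[0,0.01,0],"spin":0},{"offset":[0,0.01,0],"spin":0},{"offset":[0,0,0],"spin":0}]'
python3 rl.py d1.png
```

```text
time_s: 52.45
position: [0.4648, -0.0861, 0.2408]
tcp_rot: [[-0.006, 0.993, 0.115], [0.003, 0.115, -0.993], [-1.0, -0.006, -0.004]]
force: [-0.4, 0.7, -1.0]
opening: 0.005
time_s: 52.95
position: [0.5076, -0.0826, 0.244]
tcp_rot: [[0.004, 0.994, 0.114], [-0.001, 0.114, -0.994], [-1.0, 0.004, 0.002]]
force: [0.0, -0.3, 0.1]
opening: 0.006
time_s: 53.45
position: [0.5472, -0.0781, 0.2434]
tcp_rot: [[0.003, 0.994, 0.113], [-0.001, 0.113, -0.994], [-1.0, 0.003, 0.001]]
force: [-0.4, 0.4, 0.0]
opening: 0.003
```

View pics/d1.png

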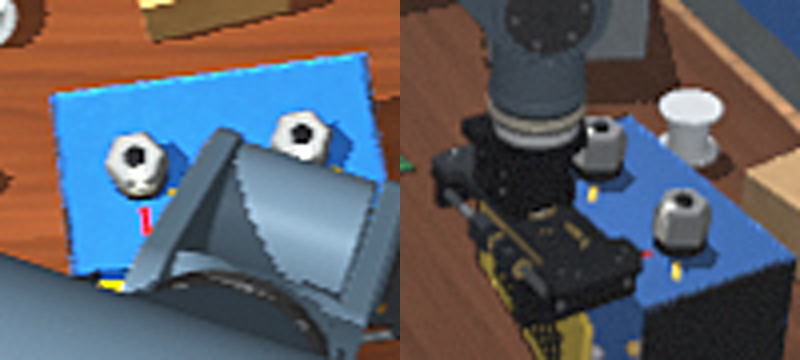

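```bash
python3 -m crank '[{"offset":[0,0.006,0],"spin":0},{"offset":[0,0.006,0],"spin":0},{"offset":[0,0.004,0],"spin":0},{"offset":[0,0,0],"spin":0}]'
python3 -m crank '[{"offset":[0,0.003,0],"spin":0},{"offset":[0,0.003,0],"spin":0},{"offset":[0,0,0],"spin":0}]'
python3 -m crank '[{"offset":[0,0.002,0],"spin":0},{"offset":[0,0.002,0],"spin":0},{"offset":[0,0,0],"spin":0}]'
```

```text
time_s: 53.95
position: [0.5621, -0.0762, 0.2434]
tcp_rot: [[0.001, 0.994, 0.113], [-0.0, 0.113, -0.994], [-1.0, 0.001, 0.001]]
force: [-0.0, -0.7, 0.7]
opening: 0.006
time_s: 54.25
position: [0.5674, -0.0755, 0.2432]
tcp_rot: [[-0.0, 0.994, 0.113], [-0.0, 0.113, -0.994], [-1.0, -0.0, -0.0]]
force: [-1.1, -0.9, -0.6]
opening: -0.0
time_s: 54.55
position: [0.5701, -0.0753, 0.2432]
tcp_rot: [[-0.004, 0.994, 0.113], [-0.0, 0.113, -0.994], [-1.0, -0.004, -0.0]]
force: [-3.8, -2.0, 2.6]
opening: 0.006
```

```bash
python3 -m crank '[{"offset":[0,0.002,0],"spin":0},{"offset":[0,0.002,0],"spin":0},{"offset":[0,0,0],"spin":0}]'
python3 -m crank '[{"offset":[0,0.002,0],"spin":0},{"offset":[0,0.002,0],"spin":0},{"offset":[0,0,0],"spin":0}]'
python3 -m crank '[{"offset":[0,0.001,0],"spin":0},{"offset":[0,0.001,0],"spin":0},{"offset":[0,0,0],"spin":0}]'
```

```text
time_s: 54.85
position: [0.5748, -0.0749, 0.2432]
tcp_rot: [[-0.001, 0.994, 0.112], [-0.0, 0.112, -0.994], [-1.0, -0.001, -0.0]]
force: [-1.5, -1.1, 0.3]
opening: 0.005
time_s: 55.15
position: [0.5782, -0.0743, 0.2432]
tcp_rot: [[-0.004, 0.994, 0.113], [-0.0, 0.113, -0.994], [-1.0, -0.004, -0.0]]
force: [-5.3, -2.9, 3.5]
opening: 0.009
time_s: 55.45
position: [0.5789, -0.0743, 0.2432]
tcp_rot: [[-0.008, 0.993, 0.114], [-0.0, 0.114, -0.994], [-1.0, -0.008, -0.001]]
force: [-10.3, -5.9, 5.0]
opening: 0.003
```

```bash
python3 -m crank '[{"offset":[0,0.001,0],"spin":0},{"offset":[0,0.001,0],"spin":0},{"offset":[0,0,0],"spin":0}]'
python3 -m crank '[{"offset":[0,-0.005,0],"spin":0},{"offset":[0,-0.02,0],"spin":0},{"offset":[0,-0.03,0],"spin":0},{"offset":[0,-0.03,0],"spin":0},{"offset":[-0.03,-0.02,0],"spin":0},{"offset":[-0.05,0,0],"spin":0},{"offset":[-0.05,0,0],"spin":0}]'
python3 plan.py .40 .30 .3 -83.75
```

```text
time_s: 55.75
position: [0.5796, -0.0742, 0.2432]
tcp_rot: [[-0.013, 0.993, 0.114], [-0.0, 0.114, -0.993], [-1.0, -0.013, -0.001]]
force: [-13.8, -7.0, 9.8]
opening: 0.001
time_s: 56.45
position: [0.4786, -0.0854, 0.3743]
tcp_rot: [[-0.0, 0.994, 0.112], [0.001, 0.112, -0.994], [-1.0, -0.0, -0.001]]
force: [1.2, -0.9, 1.0]
opening: 0.002
t 56.5 pos [ 0.4786 -0.0854  0.3743] tip z 0.1923 psi -83.58 F [ 1.2 -0.9  1. ] op 0.002
delta tool [-0.1073 -0.0351 -0.3919] -> 9 rows of [-0.0119 -0.0039 -0.0435]  spin 0.0030 rad j6 end ~121
```

```bash
python3 -m crank '[{"offset":[-0.011,-0.0035,-0.0392],"spin":0},{"offset":[-0.011,-0.0035,-0.0392],"spin":0},{"offset":[-0.011,-0.0035,-0.0392],"spin":0},{"offset":[-0.011,-0.0035,-0.0392],"spin":0},{"offset":[-0.011,-0.0035,-0.0392],"spin":0},{"offset":[-0.011,-0.0035,-0.0392],"spin":0},{"offset":[-0.011,-0.0035,-0.0392],"spin":0},{"offset":[-0.011,-0.0035,-0.0392],"spin":0},{"offset":[-0.011,-0.0035,-0.0392],"spin":0},{"offset":[-0.011,-0.0035,-0.0392],"spin":0},{"offset":[0,0,-0.04],"spin":0},{"offset":[0,0,-0.04],"spin":0}]'
python3 look.py k6; python3 q3.py; python3 - <<'E'
from h import *
a=cap('top'); u,v=map(int,pix(a,(.6,-.03,.1))[0]); crop(a,'d2.png',u-60,v-50,u+60,v+40)
for lab in ['door','multimeter','mug','wrench','module_1']:
    for r in bot.regions_of(lab,a):
        if r['p']<.4: continue
        m=r['region']; v,u=np.nonzero(m&(a['depth']>0)); W=world(a,u,v); z=W[:,2]; zt=np.percentile(z,90); T=W[z>zt-0.008][:,:2].astype(np.float32)
        rc=cv2.minAreaRect(T*1000); print(lab,round(r['p'],2),a['pixels'][v,u].mean(0).round(),'zt %.3f'%zt,np.round(rc[0]),np.round(rc[1]),round(rc[2],1))
E
```

```text
time_s: 57.65
position: [0.3904, 0.3819, 0.4843]
tcp_rot: [[0.003, 0.994, 0.113], [0.003, 0.113, -0.994], [-1.0, 0.003, -0.003]]
force: [0.8, -0.9, 0.7]
opening: 0.004
a [0.6554 0.0283] [(np.float64(186.1), 13.0, np.float64(2.903)), (np.float64(185.8), 12.8, np.float64(2.908)), (np.float64(185.5), 12.5, np.float64(2.913))]
b [ 0.6676 -0.0908] [(np.float64(186.0), 13.2, np.float64(2.905)), (np.float64(186.1), 12.9, np.float64(2.903)), (np.float64(186.3), 12.6, np.float64(2.899))]
door 0.74 [ 14. 132. 145.] zt 0.104 [586. -31.] [ 10. 229.] 6.3
mug 0.55 [131. 104.  66.] zt 0.088 [300. 256.] [78. 80.] 42.9
wrench 0.94 [119. 126. 233.] zt 0.022 [459. 375.] [ 66. 179.] 8.9
module_1 0.84 [ 45. 186. 241.] zt 0.044 [ 462. -420.] [43. 69.] 84.4
module_1 0.73 [220. 198. 243.] zt 0.040 [ 633. -373.] [41. 72.] 29.9
module_1 0.71 [204. 188. 228.] zt 0.040 [673. 202.] [43. 70.] 50.2
module_1 0.61 [ 45. 196. 243.] zt 0.044 [ 460. -295.] [70. 42.] 75.4
module_1 0.56 [244. 119. 217.] zt 0.040 [ 418. -145.] [41. 70.] 82.9
module_1 0.53 [180. 173. 163.] zt 0.152 [668. -88.] [40. 36.] 86.6
```

View pics/d2.png

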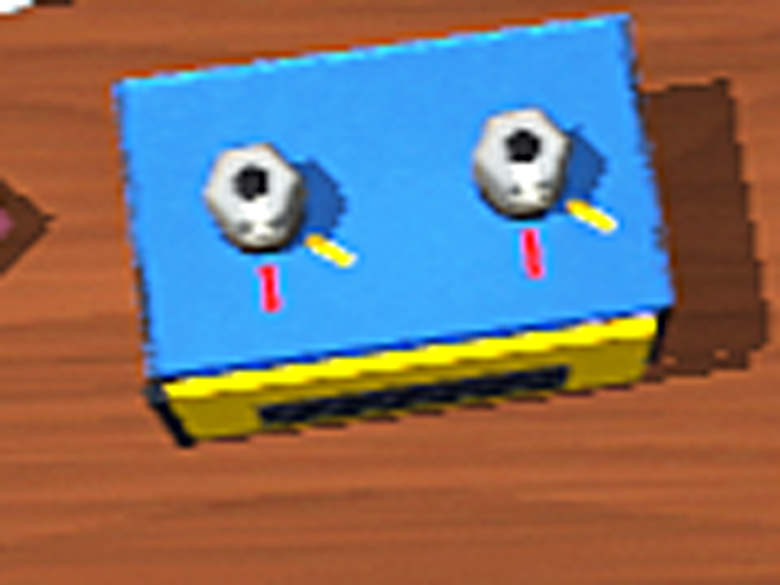

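View pics/k6_s.png

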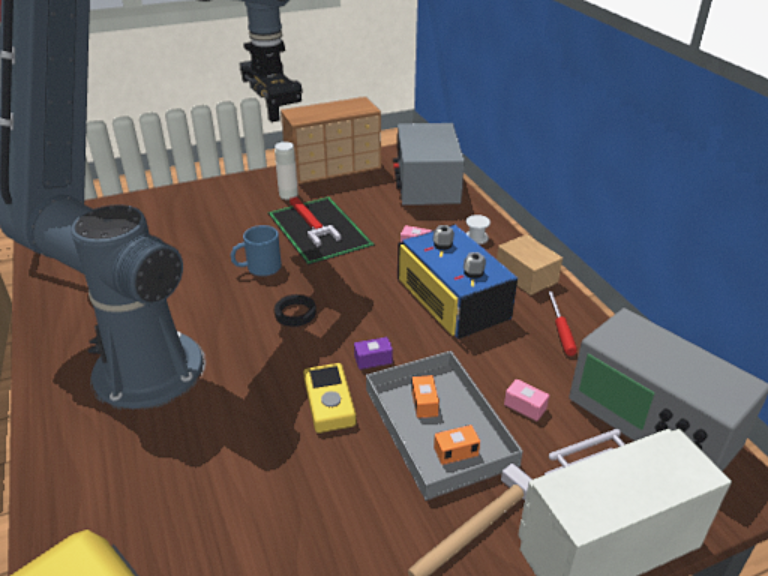

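View pics/k6_t.png

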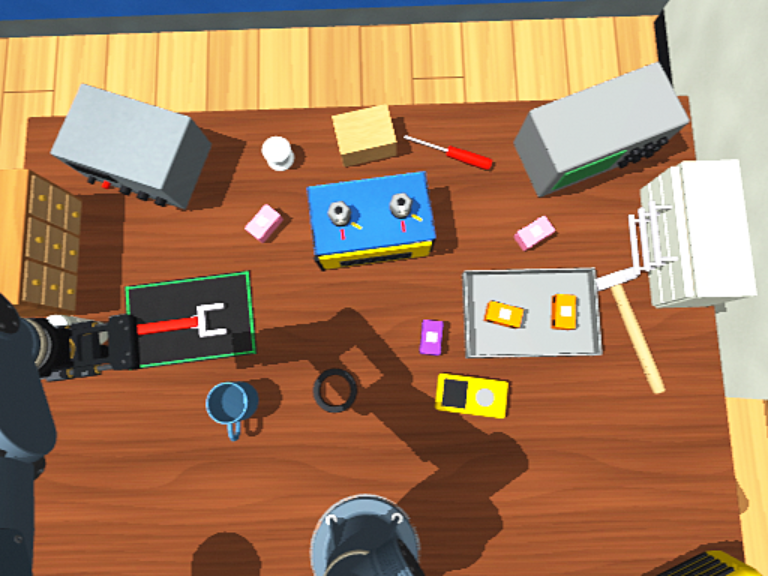

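```bash
python3 -m crank '[{"offset":[0,0,0.04],"spin":0},{"offset":[0,0,0.045],"spin":0},{"offset":[0,0,0.045],"spin":0},{"offset":[0,0,0.045],"spin":0},{"offset":[0,0,0.045],"spin":0},{"offset":[0,0,0.045],"spin":0},{"offset":[0,0,0.045],"spin":0},{"offset":[0,0,0],"spin":0}]'
python3 - <<'E'
from h import *
import wr
a=cap('top','k7_t.png');b=cap('side'); wr.wrench(a,box=(60,175,180,250))
u,v=map(int,pix(b,(.46,.37,.0))[0]);crop(b,'k7_c.png',u-60,v-45,u+60,v+45)
E
python3 plan.py .46 .37 .2 5.9
```

```text
time_s: 58.9
position: [0.4265, 0.0665, 0.4837]
tcp_rot: [[0.002, 0.995, 0.103], [-0.002, 0.103, -0.995], [-1.0, 0.002, 0.002]]
force: [0.7, 1.8, 0.0]
opening: 0.001
z red [0.0164 0.0202 0.0231] z head [0.0137 0.0414 0.0602]
dir 96.34 handle len 133.53154238903198 wid 22.74709454299384 head tip 183.67594543188176 head wid 29.633286465406915 lat head-handle 3.509793051083565
rects ((454.3727722167969, 447.3726806640625), (22.520483016967773, 133.49008178710938), 6.156386375427246) ((437.1661071777344, 553.6990966796875), (27.909626007080078, 27.83079719543457), 45.538177490234375)
origin by tail [0.4502 0.4854]
origin by tip [0.4552 0.4403]
t 59.0 pos [0.4258 0.0699 0.4834] tip z 0.3014 psi -83.81 F [-0.2  0.5 -1.3] op 0.006
delta tool [ 0.1016  0.0664 -0.2946] -> 7 rows of [ 0.0145  0.0095 -0.0421]  spin -1.5658 rad j6 end ~33
```

View pics/k7_t.png

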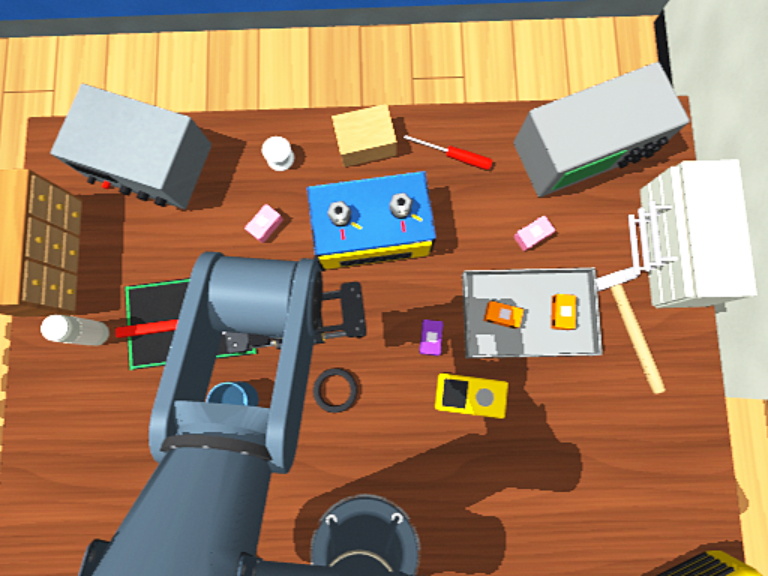

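View pics/k7_c.png

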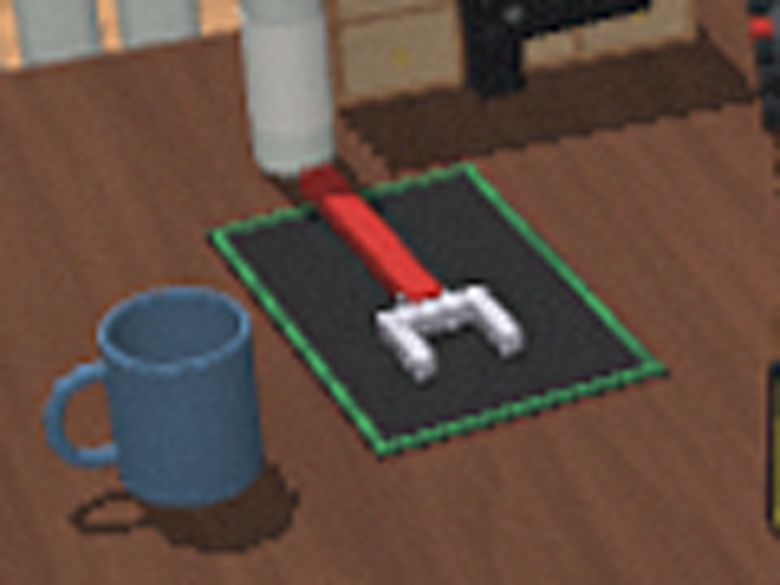

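```bash
python3 -m crank '[{"offset":[0,0.0076,-0.0415],"spin":0},{"offset":[0,0.0076,-0.0415],"spin":0},{"offset":[0,0.0076,-0.0415],"spin":0},{"offset":[0,0.0076,-0.0415],"spin":0},{"offset":[0,0.0076,-0.0415],"spin":0},{"offset":[0,0.0076,-0.0415],"spin":0},{"offset":[0,0.0076,-0.0415],"spin":0},{"offset":[0,0.0076,-0.0415],"spin":0},{"offset":[0,0,0],"spin":-0.14},{"offset":[0,0,0],"spin":-0.14},{"offset":[0,0,0],"spin":-0.14},{"offset":[0,0,0],"spin":-0.14}]' 0.05
python3 -m crank '[{"offset":[0.04,0,0],"spin":-0.14},{"offset":[0.04,0,0],"spin":-0.14},{"offset":[0.04,0,0],"spin":-0.14},{"offset":[0.04,0,0],"spin":-0.14},{"offset":[0.03,0,0],"spin":-0.14},{"offset":[0.01,0,0],"spin":-0.14},{"offset":[0,0,0],"spin":-0.14},{"offset":[0,0,0],"spin":-0.03},{"offset":[0,0,0],"spin":0},{"offset":[0,0,0],"spin":0}]'
python3 plan.py .4605 .410 .006 6.2
```

```text
time_s: 60.2
position: [0.4473, 0.4098, 0.483]
tcp_rot: [[-0.001, 0.777, 0.63], [-0.0, 0.63, -0.777], [-1.0, -0.001, -0.001]]
force: [-0.9, -0.3, 0.6]
opening: 0.575
time_s: 61.2
position: [0.4485, 0.4089, 0.2838]
tcp_rot: [[0.001, -0.111, 0.994], [0.001, 0.994, 0.111], [-1.0, 0.001, 0.001]]
force: [0.3, -1.0, 0.2]
opening: 0.572
t 61.2 pos [0.4485 0.4089 0.2838] tip z 0.1018 psi 6.36 F [ 0.3 -1.   0.2] op 0.572
delta tool [ 0.0958 -0.0003  0.012 ] -> 3 rows of [ 0.0319 -0.0001  0.004 ]  spin 0.0027 rad j6 end ~35
```

```bash
python3 -m crank '[{"offset":[0.01,0,0.012],"spin":0},{"offset":[0.03,0,0],"spin":0},{"offset":[0.01,0,0],"spin":0},{"offset":[0,0,0],"spin":0},{"offset":[0,0,0],"spin":0}]'
python3 - <<'E'
from h import *
b=cap('side')
u,v=map(int,pix(b,(.46,.39,.03))[0]);crop(b,'s8.png',u-60,v-45,u+60,v+45)
E
python3 plan.py .4605 .410 .006 6.2
```

```text
time_s: 61.7
position: [0.4611, 0.4096, 0.2332]
tcp_rot: [[-0.0, -0.111, 0.994], [-0.0, 0.994, 0.111], [-1.0, -0.0, -0.0]]
force: [-0.6, 0.2, 0.5]
opening: 0.579
t 61.8 pos [0.4612 0.4097 0.2338] tip z 0.0518 psi 6.40 F [ 0.6 -0.2  0.7] op 0.576
delta tool [ 0.0458  0.0003 -0.0007] -> 2 rows of [ 0.0229  0.0002 -0.0004]  spin 0.0034 rad j6 end ~35
```

View pics/s8.png

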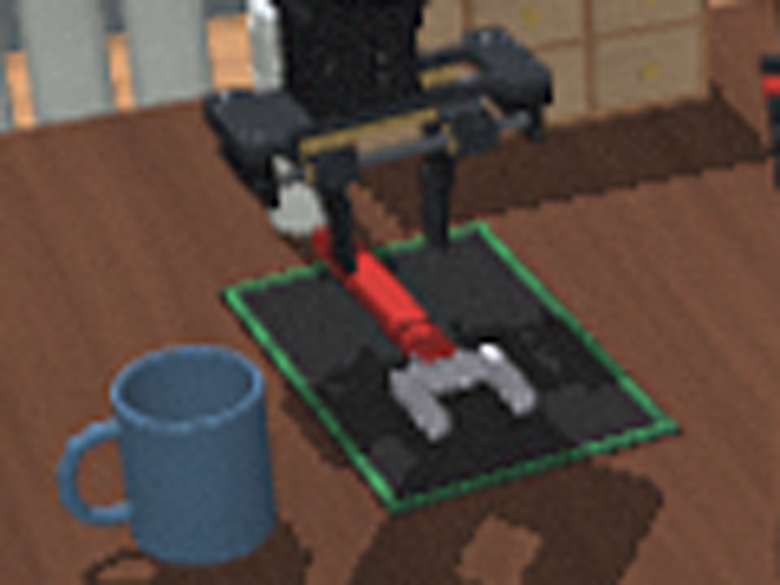

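```bash
python3 -m crank '[{"offset":[0.02,0,0],"spin":0},{"offset":[0.015,0,0],"spin":0},{"offset":[0.01,0,0],"spin":0},{"offset":[0,0,0],"spin":0},{"offset":[0,0,0],"spin":0}]'
python3 -m crank '[{"offset":[0,0,0],"spin":0},{"offset":[0,0,0],"spin":0},{"offset":[0,0,0],"spin":0},{"offset":[0,0,0],"spin":0},{"offset":[0,0,0],"spin":0},{"offset":[-0.01,0,0],"spin":0},{"offset":[-0.01,0,0],"spin":0},{"offset":[0,0,0],"spin":0},{"offset":[0,0,0],"spin":0}]' 0.0
python3 plan.py .471 .366 .026 5.9
```

```text
time_s: 62.25
position: [0.4608, 0.4097, 0.1883]
tcp_rot: [[-0.0, -0.112, 0.994], [-0.0, 0.994, 0.112], [-1.0, -0.0, -0.0]]
force: [-0.4, -0.6, -0.4]
opening: 0.575
time_s: 63.15
position: [0.4608, 0.4096, 0.2087]
tcp_rot: [[0.001, -0.112, 0.994], [0.0, 0.994, 0.112], [-1.0, 0.0, 0.001]]
force: [0.6, -0.7, -3.7]
opening: 0.247
t 63.1 pos [0.4608 0.4096 0.2087] tip z 0.0267 psi 6.42 F [ 0.6 -0.7 -3.7] op 0.247
delta tool [ 0.0007 -0.0445  0.0053] -> 1 rows of [ 0.0007 -0.0445  0.0053]  spin 0.0091 rad j6 end ~32
```

```bash
python3 -m crank '[{"offset":[0,-0.015,0.002],"spin":0},{"offset":[0,-0.015,0.002],"spin":0},{"offset":[0,-0.0145,0.0013],"spin":0.009},{"offset":[0,0,0],"spin":0},{"offset":[0.01,0,0],"spin":0},{"offset":[0.006,0,0],"spin":0},{"offset":[0.003,0,0],"spin":0},{"offset":[0,0,0],"spin":0},{"offset":[0,0,0],"spin":0}]'
python3 plan.py .471 .366 .006 5.9
```

```text
time_s: 64.05
position: [0.4708, 0.3663, 0.1889]
tcp_rot: [[-0.0, -0.103, 0.995], [0.0, 0.995, 0.103], [-1.0, 0.0, -0.0]]
force: [0.4, -0.1, -3.5]
opening: 0.247
t 64.0 pos [0.4708 0.3663 0.1889] tip z 0.0069 psi 5.94 F [ 0.4 -0.1 -3.5] op 0.247
delta tool [ 0.0009 -0.0003  0.0001] -> 1 rows of [ 0.0009 -0.0003  0.0001]  spin 0.0006 rad j6 end ~32
```

```bash
python3 -m crank '[{"offset":[0.0008,0,0],"spin":0},{"offset":[0,0,0],"spin":0}]'
python3 -m crank '[{"offset":[0,0,0],"spin":0},{"offset":[0,0,0],"spin":0},{"offset":[0,0,0],"spin":0},{"offset":[-0.015,0,0],"spin":0},{"offset":[-0.03,0,0],"spin":0},{"offset":[-0.04,0,0],"spin":0},{"offset":[-0.045,0,0],"spin":0},{"offset":[-0.045,0,0],"spin":0},{"offset":[-0.045,0,0],"spin":0},{"offset":[-0.045,0,0],"spin":0}]' 0.05
python3 -m crank '[{"offset":[0,0.04,0],"spin":0},{"offset":[0,0.045,0],"spin":0},{"offset":[0,0.045,0],"spin":0},{"offset":[0,0.045,-0.02],"spin":0},{"offset":[0,0.045,-0.03],"spin":0},{"offset":[0,0,-0.045],"spin":0},{"offset":[0,0,-0.045],"spin":0},{"offset":[0,0,-0.045],"spin":0},{"offset":[0,0,-0.04],"spin":0},{"offset":[0,0,0],"spin":0}]'
python3 - <<'E'
from h import *
import wr
a=cap('top','k8_t.png');b=cap('side','k8_s.png'); wr.wrench(a,box=(60,175,180,250));st()
E
python3 q3.py
```

```text
time_s: 64.25
position: [0.4709, 0.3663, 0.1885]
tcp_rot: [[0.0, -0.103, 0.995], [0.0, 0.995, 0.103], [-1.0, 0.0, 0.0]]
force: [-0.8, 0.9, -2.4]
opening: 0.249
time_s: 65.25
position: [0.4703, 0.3655, 0.4568]
tcp_rot: [[0.001, -0.103, 0.995], [0.001, 0.995, 0.103], [-1.0, 0.0, 0.001]]
force: [1.3, 0.1, -0.8]
opening: 0.578
time_s: 66.25
position: [0.2218, 0.5573, 0.4548]
tcp_rot: [[-0.003, -0.108, 0.994], [-0.001, 0.994, 0.108], [-1.0, -0.001, -0.003]]
force: [-0.8, 0.5, 0.1]
opening: 0.575
z red [0.0169 0.02   0.0226] z head [0.0132 0.0163 0.0191]
dir -84.36 handle len 174.06024322379577 wid 22.94963800429389 head tip 229.69497724808653 head wid 66.56268841012542 lat head-handle 0.5861994864468922
rects ((466.82574462890625, 382.90802001953125), (22.843475341796875, 174.0645294189453), 5.729898929595947) ((478.1188659667969, 276.3589172363281), (66.39179229736328, 71.25904846191406), 5.424118518829346)
origin by tail [0.4686 0.365 ]
origin by tip [0.4686 0.3643]
t 66.35 pos [0.2261 0.5583 0.4549] F [ 0.9 -0.2  0.2] M [-0.1  -0.03 -0.01] op 0.579 
q [57.3 25.5 82.1 -0.  72.3 51.3]
[[ 0.002 -0.105  0.994]
 [ 0.001  0.994  0.105]
 [-1.     0.001  0.002]]
a [0.6554 0.0283] [(np.float64(186.1), 13.0, np.float64(2.903)), (np.float64(185.8), 12.8, np.float64(2.908)), (np.float64(185.5), 12.5, np.float64(2.913))]
b [ 0.6676 -0.0908] [(np.float64(186.1), 13.2, np.float64(2.903)), (np.float64(186.3), 12.8, np.float64(2.899)), (np.float64(186.6), 12.5, np.float64(2.893))]
```

View pics/k8_t.png

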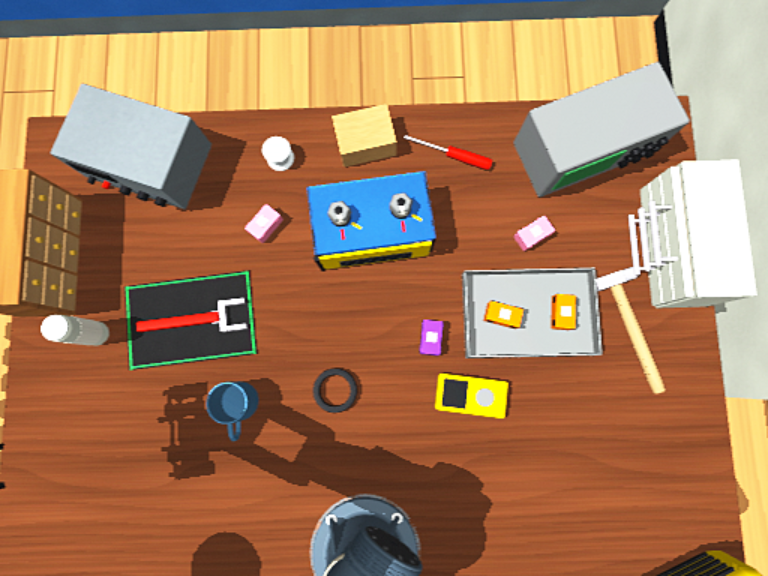

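View pics/k8_s.png

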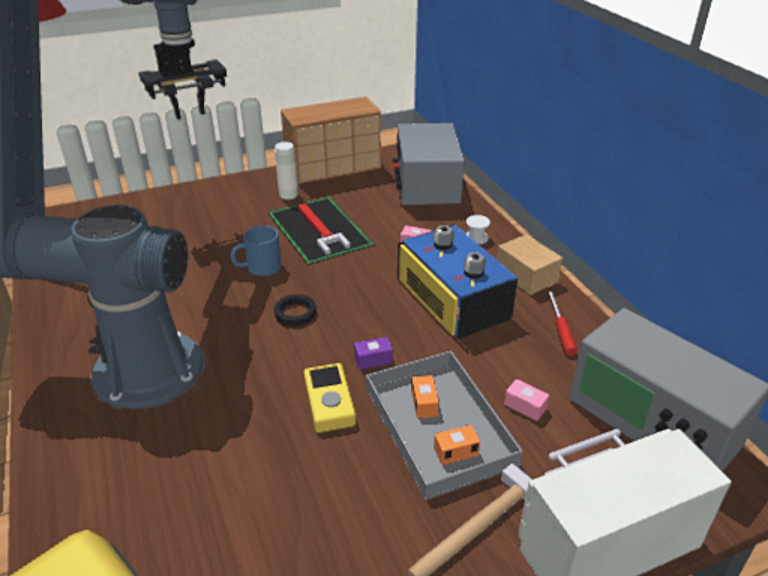

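```bash
python3 -c "
from rig import bot
print(bot.hand_in())"
```

```text
the job is handed in; nothing more can be done
None
```

The job is done and handed in at about 66 s of the 210 s allowed; the hand-in gives no verdict.

- **Modules:** both orange modules present are lying in the scrap tray. I left the two pink ones and the purple one alone.
- **Nuts:** I turned both nuts by hand to the yellow mark (about 2.0 rad by the gripper angle), then with the wrench to the red mark. The last pictures put both stripes at 2.89 to 2.91 rad.
- **Door:** I shut the door after both nuts were tight. The catch gave way at about 4 N, and I pushed on to about 16 N against the stop. With the hand away the door still lay parallel to the box front, 6.3° against 6.25°.
- **Wrench:** it lies flat, wholly inside the mat border. It had shifted about 40 mm after I first put it down, leaving its tail over the edge, so I picked it up and laid it back.
- **Multimeter and mug:** neither looked moved. A last position fix agreed for the mug, within 2 mm, but the network missed the multimeter, so that one was checked by eye only.

**Checks that disagreed:**
- One outline fit of nut a put it nearer 2.8 rad. The stripe position in both cameras and the wrench's play both pointed to about 2.9, so I took that.
- After the hand turn, the top-camera stripe reading for nut b said 1.79 rad instead of 2.0. The gripper angle and the side view both said 2.0, so I put it down to glare.

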